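# Stow the spare cartridges, clamp down the stack and close up the drawer module

## Task

Load every spare cartridge from the tray into the bay of the open drawer, lying down as a pyramid: a full bottom row of three, side by side in the three cradle places, and the rest saddled in the gaps on top. When all are in, clamp the stack by swinging the hinged hold-down cover right down over it, then push the drawer fully shut, and last fold the flap down until it hangs fully closed over the opening. Leave the wrench, the bottle and the orange clip block where they are.

Things in the scene. Friction and masses are not known exactly. Their poses are not given: they have to be found in the camera images.
- c1_center (a point): Centre of a spare cartridge: a steel cylinder with white end caps, 44 mm in diameter, 60 mm long, about 0.2 kg, lying in the tray at the start. Its x axis runs along the cylinder. All are alike; four or five are present, an absent one reads None. It rolls when pushed. Its flat end faces can be gripped from above (60 mm wide), also when cartridges lie side by side.
- c2_center (a point): Centre of a spare cartridge: a steel cylinder with white end caps, 44 mm in diameter, 60 mm long, about 0.2 kg, lying in the tray at the start. Its x axis runs along the cylinder. All are alike; four or five are present, an absent one reads None. It rolls when pushed. Its flat end faces can be gripped from above (60 mm wide), also when cartridges lie side by side.
- c3_center (a point): Centre of a spare cartridge: a steel cylinder with white end caps, 44 mm in diameter, 60 mm long, about 0.2 kg, lying in the tray at the start. Its x axis runs along the cylinder. All are alike; four or five are present, an absent one reads None. It rolls when pushed. Its flat end faces can be gripped from above (60 mm wide), also when cartridges lie side by side.
- c4_center (a point): Centre of a spare cartridge: a steel cylinder with white end caps, 44 mm in diameter, 60 mm long, about 0.2 kg, lying in the tray at the start. Its x axis runs along the cylinder. All are alike; four or five are present, an absent one reads None. It rolls when pushed. Its flat end faces can be gripped from above (60 mm wide), also when cartridges lie side by side.
- c5_center (a point): Centre of a spare cartridge: a steel cylinder with white end caps, 44 mm in diameter, 60 mm long, about 0.2 kg, lying in the tray at the start. Its x axis runs along the cylinder. All are alike; four or five are present, an absent one reads None. It rolls when pushed. Its flat end faces can be gripped from above (60 mm wide), also when cartridges lie side by side.
- tray: Grey low tray with the spare cartridges, 260 x 270 mm, rim 23 mm high, floor 5 mm thick; origin at the centre of its underside. In the drawer's bay a cartridge lies along the bay's x, about mid-length (a little off does no harm, but each upper one must rest on both below): its centre is 22 mm above the bay floor in the bottom row, about 59 mm above it in the upper row, saddled at y = -23.5 or +23.5 mm.
- module_face (a point): Middle of the lower edge of the front face of the heavy fixed grey module, at bench height; x points into the module, y left, z up. The module is 270 mm deep, 284 mm wide, 134 mm high. The drawer slides out of this face towards the robot; the flap covers the opening above the drawer front. A black block, 45 mm high, on its top begins 155 mm behind the face.
- bay (a point): Centre of the floor of the drawer's loading bay, 14 mm above the bench; moves with the drawer. Axes: x from the drawer front towards the module, y left seen from the robot, z up. The bay is 114 (x) by 141 mm (y); its walls stand 60 mm above its floor all round. Two rubber ridges along x (10 wide, 7 mm high) at y = -23.5 and +23.5 mm part three cradle places at y = -47, 0, +47 mm.
- drawer_handle (a point): Middle of the drawer's handle: a round aluminium bar along y, 14 mm thick, 120 mm long, 45 mm above the bench; its axis stands 28 mm in front of the drawer's flat black front (268 mm wide, 8 to 74 mm above the bench). Same axes as the bay. Push it along +x to shut the drawer; the bar keeps the gripper's body clear of the module and the standing flap.
- drawer (a joint): How far the drawer is pulled out, m: 0 = shut (its front flush with the module's face), at most 0.19; it starts 0.178 to 0.19 open. It stays where it is left and needs about 4 N to push.
- clamp (a joint): Angle of the hold-down cover, rad: 0 = right down, level, its underside 3 mm over a two-layer stack; 1.57 = upright; it starts at 1.9 to 2.1, leaning to the left (+y) away from the bay. A stiff hinge keeps it where it is left; 2 to 4 N at the handle move it.
- clamp_handle (a point): Middle of the hold-down cover's handle: a round black bar along x, 12 mm thick, free over 60 mm between two straps, on the cover's free end, 212 mm from the hinge. With the cover down it is at y = -89, z = +90 mm in the bay's frame.
- clamp_hinge (a point): Hinge (axis along x) of the hold-down cover, on a post left of the bay: y = +123, z = 90 mm in the bay's frame. The cover: an aluminium plate, 100 (x) by 111 mm, with a 20 mm lip on its left and right edges and a rib in the middle, that boxes in the upper row when down (inside y = -50.5 to +52.5 mm in the bay's frame).
- flap (a joint): Angle of the flap, rad: 0 = hanging straight down, closed; 1.57 = level, towards the robot; 3.14 = straight up; it starts at 3.25 to 3.32, standing and leaning slightly back. Light hinge with a little friction: tipped forward past upright it falls most of the way by itself and may need a light push to close.
- flap_hinge (a point): Middle of the flap's hinge line, which runs along the module's y, 128 mm above the bench and 5 mm behind the module's face (closed, the flap lies flush in the opening).
- flap_edge (a point): Middle of the flap's free edge, 51 mm from the hinge line. The flap is a black panel 266 mm wide, 8 mm thick.
- bottle: Not part of the job: leave it where it is. Amber bottle with a black cap, 66 mm in diameter, 140 mm high; origin at the centre of its base.
- wrench: Not part of the job: leave it where it is. Steel wrench lying on the bench; origin at its middle, underneath.
- clipblock: Not part of the job: leave it where it is. Orange plastic clip block, 50 x 30 x 41 mm; origin at the centre of its underside.
There are look-alikes about, which are no part of the job. What is shaped like the part that bears c1_center but brown or green is not meant.

How it is judged:
On the way, in this order (a step that is already met when the one before it is completed fails the run):
1. all cartridges lie in the bay as a pyramid (x of c1_center in the frame of bay between -0.033 and 0.033 m and y of c1_center in the frame of bay between -0.052 and 0.052 m and (z of c1_center in the frame of bay between 0.016 and 0.027 m or (z of c1_center in the frame of bay between 0.052 and 0.066 m and y of c1_center in the frame of bay between -0.032 and 0.032 m)) and angle between the x axis of each of c1_center, c2_center, c3_center, c4_center, c5_center and the x axis of bay, either way round below 0.2 rad and linear speed of each of c1, c2, c3, c4, c5 below 0.03 m/s and x of c2_center in the frame of bay between -0.033 and 0.033 m and y of c2_center in the frame of bay between -0.052 and 0.052 m and (z of c2_center in the frame of bay between 0.016 and 0.027 m or (z of c2_center in the frame of bay between 0.052 and 0.066 m and y of c2_center in the frame of bay between -0.032 and 0.032 m)) and x of c3_center in the frame of bay between -0.033 and 0.033 m and y of c3_center in the frame of bay between -0.052 and 0.052 m and (z of c3_center in the frame of bay between 0.016 and 0.027 m or (z of c3_center in the frame of bay between 0.052 and 0.066 m and y of c3_center in the frame of bay between -0.032 and 0.032 m)) and x of c4_center in the frame of bay between -0.033 and 0.033 m and y of c4_center in the frame of bay between -0.052 and 0.052 m and (z of c4_center in the frame of bay between 0.016 and 0.027 m or (z of c4_center in the frame of bay between 0.052 and 0.066 m and y of c4_center in the frame of bay between -0.032 and 0.032 m)) and x of c5_center in the frame of bay between -0.033 and 0.033 m and y of c5_center in the frame of bay between -0.052 and 0.052 m and (z of c5_center in the frame of bay between 0.016 and 0.027 m or (z of c5_center in the frame of bay between 0.052 and 0.066 m and y of c5_center in the frame of bay between -0.032 and 0.032 m))), for 0.2 s.
2. then the hold-down cover is clamped down over the stack (value of joint clamp below 0.08 rad), for 0.2 s.
3. then the drawer is shut (value of joint drawer below 0.008 m), for 0.2 s.
4. then the flap is closed (value of joint flap below 0.12 rad), for 0.2 s.
At the end, for the whole second after the job is handed in: Every cartridge lies at rest in the bay along its x axis (within 0.2 rad), its centre 16 to 27 mm above the bay floor (bottom row) or 52 to 66 mm above it and within 32 mm of the bay's middle (saddled on top); hold-down cover below 0.08 rad, drawer less than 8 mm open, flap below 0.12 rad (all of step 1 and value of joint clamp below 0.08 rad and value of joint drawer below 0.008 m and value of joint flap below 0.12 rad); the robot touches nothing.
It fails at once if the bottle is disturbed (moved over 3 cm) (distance of bottle from where it was at the start of the episode above 0.03 m).
It fails at once if the wrench is disturbed (moved over 3 cm) (distance of wrench from where it was at the start of the episode above 0.03 m).
It fails at once if the clipblock is disturbed (moved over 3 cm) (distance of clipblock from where it was at the start of the episode above 0.03 m).
Of c1, c2, c3, c4, c5 only 4 to 5 are there at a start; the rules pass over those that are not, and their reading is None.
At some moment in a run one of c1, c2, c3, c4, c5 may be knocked a few centimetres aside while the robot is not near it.
It also fails if it takes over 210 s, if anything falls off the work surface, if the arm or the gripper's body presses on something with over 40 N, if the wrist force passes 120 N, or if a joint passes its speed limit or range.

## Robot

A 7-joint arm with a two-finger parallel gripper is mounted at the origin on the work surface. World frame = base frame: x ahead of the robot, y to its left, z up, the work surface at z = 0. Lengths are in m, angles in rad, forces in N, time in s.
With the tool pointing down it reaches from about 0.425 to 0.875 m from the base axis. Payload 4.7 kg.
Tool frame: the origin (TCP) lies midway between the tips of the shut fingers; the grasp point (between the pads) lies 19 mm behind it; x points along the fingers, y is the direction in which the jaws open and shut, and the axes are right-handed (so a half turn about x gives the same grasp; the last joint's range is limited). The gripper opens to 87 mm and grips with 3 to 60 N. Pads are 19 mm wide; open, the fingers measure 117 mm over their backs; the gripper's body (75 mm by 190 mm) begins 51 mm behind the grasp point.
Start: joints at [-1.234, 0.321, -0.07, 1.45, 0.023, 1.371, -0.057], TCP at [0.206, 0.616, 0.223] pointing down, gripper open.
Joint ranges: [-2.86, 2.86], [-0.3, 2.09], [-1.38, 1.24], [0.06, 2.45], [-1.56, 4.7], [0.09, 2.05], [-2.69, 2.69]. Speed limits (rad/s): [2.57, 2.57, 3.14, 3.14, 3.14, 3.14, 3.14].

## Interface

Orientations are given as a rotation vector (axis times angle).
In Python, from bench import ctrl gives the robot as it stands. The module is installed in compiled form; this text tells all that it offers.
- The arm moves only by the shell command python3 -m jog 'ROWS' [FORCE]. ROWS is JSON, a list of rows, each an object with "rot": the turn, a rotation vector about the tool's x, y, z in units of 5 degrees (1.0 is 5 degrees), a list of three; "travel": the shift along the tool's x, y, z in units of 0.3 m (1.0 is 0.3 m), a list of three; "jaw": the closure, from -1 (fully open) to 1 (shut), so that 0 is half open. In form: [{"rot": [ax, ay, az], "travel": [tx, ty, tz], "jaw": jaw}, ...]. A call has 1 to 8 rows; each row shifts and turns the commanded pose from where the row before left it, along the tool's axes as they then stand; what a row does not reach is not made up. A row lasts 1/10 s, in which the tool goes at most 50 mm and 8.59 degrees, less where a joint would pass 70% of its speed; a pose out of reach is approached as far as the arm can. A call with a number of a shift or a turn outside -1 to 1 is refused whole. A call with a gripper value outside its range is refused whole. The fingers move at their own pace and stop on an object; FORCE is the grip in N (left out, the last holds). Time passes only in rows, so rows that do not move let the fingers close. It gives the time, the measured TCP pose, the force and the opening at its end, in the units of the state.
- ctrl.get_state(): the state, without advancing time (a new reading comes with each control period).
- ctrl.get_image(name): name is "scene" or "side" or "wrist"; returns the picture (400x640x3 uint8, red, green, blue); there is no depth.
- ctrl.camera_model(name): a dict with "mtx" (3x3 intrinsics, pixels), "extrinsics" (4x4, takes a point from world to camera coordinates); the wrist camera has in their place "hand_eye" (4x4, takes a point from camera to tool coordinates, whose origin is the TCP and whose axes are the tool frame's). Camera axes: x right, y up, looking along -z (the intrinsics and any distortion apply to the point x, -y, -z); pixel columns grow to the right and rows downward; lengths in m; the calibration is good to about 2 mm. A picture is of the moment at which its call begins: read the wrist's pose just before it. camera_model takes no time and is no camera call.
- ctrl.close_job(): hands the job in, once; it reports no verdict.
The state is a dict: "time": time; "joint_positions": joint angles; "qd": joint speeds; "joint_torque": joint torques, N m; "position": TCP position; "tool_rot": TCP orientation; "ft_force": force on the tool from outside, world axes, zero at the start; "torque": the same for the moment, N m; "grip_width": opening from 0.0 (shut) to 1.0 (fully open).
Only numpy, scipy, OpenCV 4.12 (cv2) and the standard library are available. Lean on these libraries where they do the work, as an engineer would, in place of code of your own. Each camera call takes 0.05 s, during which the arm holds its last target.

## Working session

There is one attempt and no reset: what is moved stays moved. The work goes in short steps, Python scripts to look and compute and a shell command to move; the robot and the scene stay as the last step left them, time stands still between calls to the robot, and variables do not carry over. Pictures are saved under pics/ and viewed, and the job is handed in when it is done.

```bash
ls; mkdir -p pics; python3 - <<'E'
from bench import ctrl
import cv2,json
s=ctrl.get_state(); print(s)
for n in ["scene","side","wrist"]:
    print(n,ctrl.camera_model(n))
    im=ctrl.get_image(n); cv2.imwrite(f"pics/{n}0.png",im[:,:,::-1])
E
```

```text
pics
{'time': 0.0, 'joint_positions': array([-1.23391535,  0.32179675, -0.07009342,  1.4516981 ,  0.02262966,
        1.37082097, -0.05688777]), 'qd': array([-5.33765279e-04, -4.21199807e-05,  9.02017100e-04,  4.64738375e-04,
       -2.07309924e-04,  3.52268668e-04, -1.28925078e-03]), 'joint_torque': array([ 6.22322859e-04, -4.91285205e+01, -4.03271439e-01, -3.12521839e+01,
       -6.38020132e-02,  4.38769755e-02,  1.85271902e-04]), 'position': array([0.20605481, 0.61587043, 0.22146706]), 'tool_rot': array([ 0.25175478,  1.5561018 , -0.25479302]), 'ft_force': array([-0.46719257, -0.34844293, -0.31849254]), 'torque': array([ 0.03678924, -0.00098568,  0.01132191]), 'grip_width': 0.9985550926481034}
scene {'mtx': array([[371.13418451,   0.        , 321.81884589],
       [  0.        , 371.13418451, 200.45183238],
       [  0.        ,   0.        ,   1.        ]]), 'extrinsics': array([[ 2.40778282e-01,  9.70579627e-01,  1.00327450e-03,
        -1.42482022e-01],
       [-7.65568666e-01,  1.89284229e-01,  6.14878930e-01,
         3.29484317e-01],
       [ 5.96599058e-01, -1.48817568e-01,
[... 477 characters left out ...]
-01],
       [-9.33577943e-02, -6.74999020e-01,  7.31888410e-01,
        -1.73866141e+00],
       [ 0.00000000e+00,  0.00000000e+00,  0.00000000e+00,
         1.00000000e+00]])}
wrist {'mtx': array([[315.36260043,   0.        , 319.35831081],
       [  0.        , 315.36260043, 197.07211474],
       [  0.        ,   0.        ,   1.        ]]), 'hand_eye': array([[ 2.56935228e-04,  2.78209335e-01, -9.60520432e-01,
        -1.62522177e-01],
       [ 9.99999859e-01, -5.17179054e-04,  1.17697810e-04,
        -4.49114162e-04],
       [-4.64016419e-04, -9.60520327e-01, -2.78209428e-01,
        -7.61568469e-02],
       [ 0.00000000e+00,  0.00000000e+00,  0.00000000e+00,
         1.00000000e+00]])}
```

View pics/scene0.png

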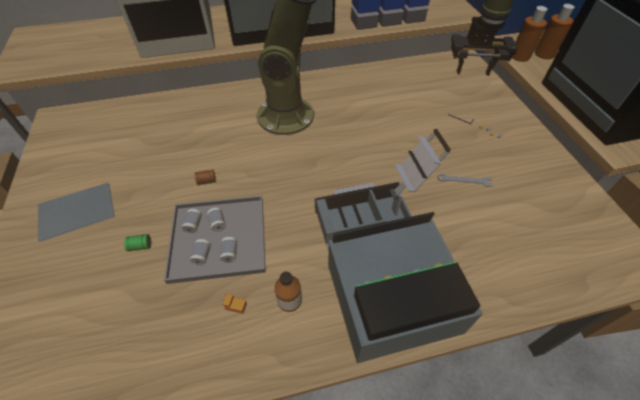

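View pics/side0.png

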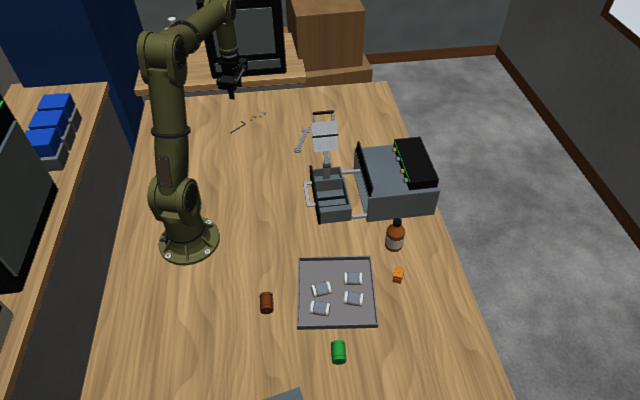

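View pics/wrist0.png

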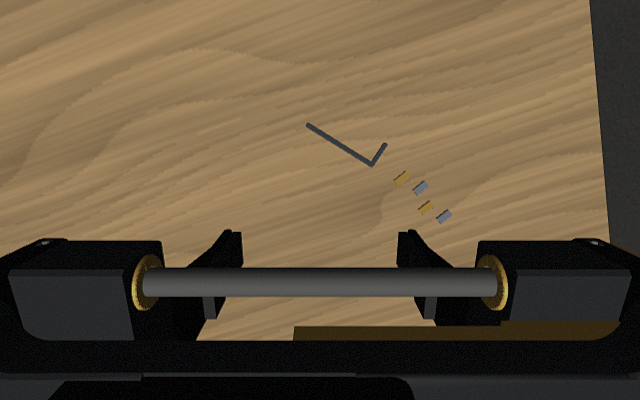

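The four steel and white cylinders in the tray, at scene pixels (191,220), (215,219), (201,251) and (228,249), are the cartridges. The look-alikes are the brown one at (205,177) and the green one at (138,242). I'll write helpers and view enlarged crops next.

```bash
cat > h.py <<'E'
from bench import ctrl
import cv2, numpy as np
from scipy.spatial.transform import Rotation as R
def cam(n,st=None):
    m=ctrl.camera_model(n); K=m["mtx"]
    if n=="wrist":
        st=st or ctrl.get_state()
        T=np.eye(4); T[:3,:3]=R.from_rotvec(st["tool_rot"]).as_matrix(); T[:3,3]=st["position"]
        C=T@m["hand_eye"]
    else: C=np.linalg.inv(m["extrinsics"])
    return K,C
def ray(kc,u,v):
    K,C=kc
    d=np.linalg.inv(K)@np.array([u,v,1.]); d=np.array([d[0],-d[1],-d[2]])
    d=C[:3,:3]@d
    return C[:3,3],d/np.linalg.norm(d)
def onz(kc,u,v,z):
    o,d=ray(kc,u,v); return o+d*(z-o[2])/d[2]
def proj(kc,p):
    K,C=kc; q=np.linalg.inv(C)@np.append(p,1.); q=K@np.array([q[0],-q[1],-q[2]]); return q[:2]/q[2]
def tri(a,b):
    (o1,d1),(o2,d2)=a,b
    A=np.stack([d1,-d2],1); t=np.linalg.lstsq(A,o2-o1,rcond=None)[0]
    p,q=o1+d1*t[0],o2+d2*t[1]; return (p+q)/2,np.linalg.norm(p-q)
def snap(n,f=None):
    st=ctrl.get_state(); im=ctrl.get_image(n)[:,:,::-1].copy()
    if f: cv2.imwrite("pics/"+f,im)
    return im,cam(n,st)
E
python3 - <<'E'
import cv2
a=cv2.imread("pics/scene0.png")[170:290,150:270]; cv2.imwrite("pics/cs1.png",cv2.resize(a,None,fx=5,fy=5,interpolation=cv2.INTER_CUBIC))
a=cv2.imread("pics/scene0.png")[120:360,300:500]; cv2.imwrite("pics/cs2.png",cv2.resize(a,None,fx=2.5,fy=2.5,interpolation=cv2.INTER_CUBIC))
a=cv2.imread("pics/side0.png")[95:235,285:445]; cv2.imwrite("pics/cs3.png",cv2.resize(a,None,fx=4,fy=4,interpolation=cv2.INTER_CUBIC))
E
```

```text
(no output)
```

View pics/cs1.png

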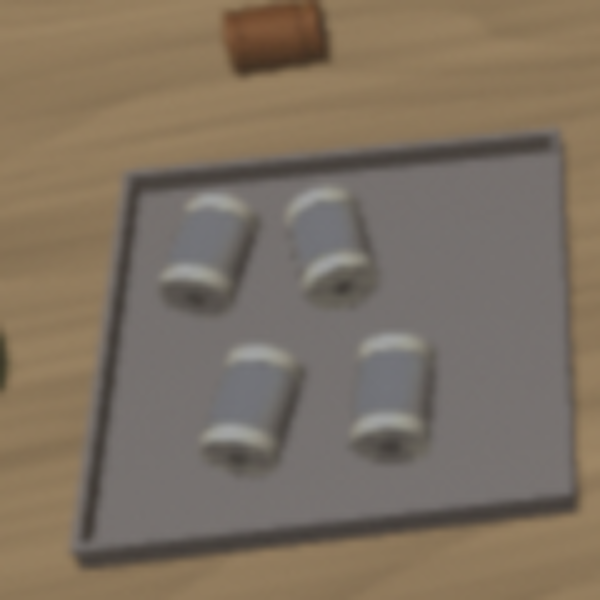

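View pics/cs2.png

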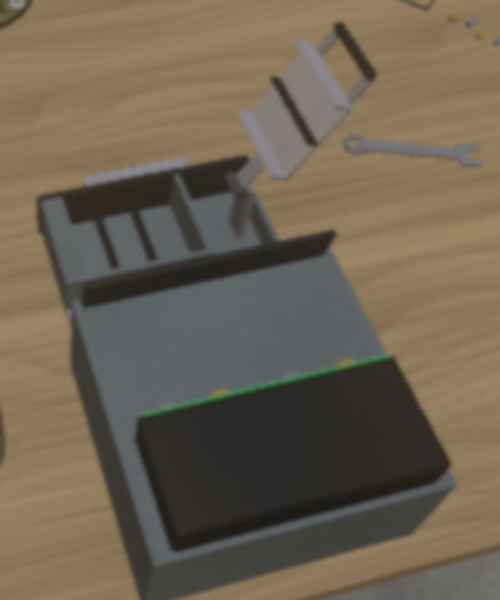

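View pics/cs3.png

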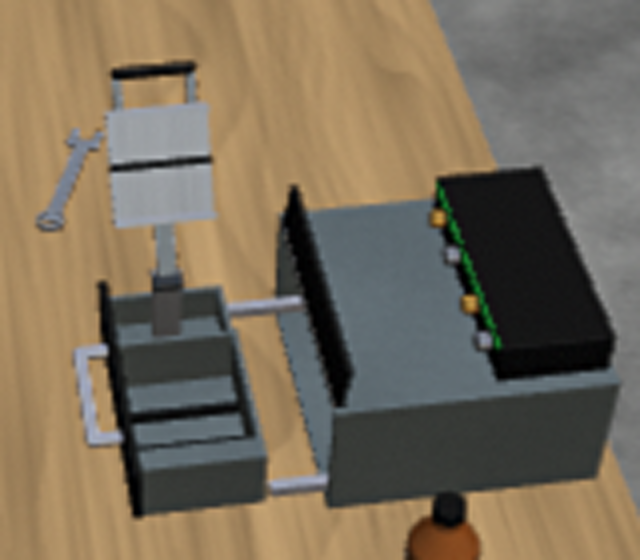

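```bash
python3 - <<'E'
from h import *
np.set_printoptions(precision=4,suppress=True)
S=cam("scene");D=cam("side")
f=lambda u,v:(u/2.5+300,v/2.5+120)
g=lambda u,v:(u/4+285,v/4+95)
print("drawer front top L,R",onz(S,*f(40,197),.074),onz(S,*f(246,157),.074))
print("side same", onz(D,*g(136,513),.074),onz(D,*g(103,287),.074))
for n,p in dict(fl=(75,308),fr=(333,250),bl=(150,565),br=(452,485)).items(): print("mod",n,onz(S,*f(*p),.134))
for n,p in dict(f=(329,412),b=(618,382)).items(): print("side mod",n,onz(D,*g(*p),.134))
w=lambda u,v:(u/5+150,v/5+170)
print("tray",[onz(S,*w(*p),.023)[:2] for p in [(128,176),(560,132),(577,505),(78,555)]])
for p in [((215,205),(195,290)),((320,195),(340,285)),((262,355),(240,445)),((397,340),(388,435))]:
    a,b=[onz(S,*w(*q),.027)[:2] for q in p]; print("c",(a+b)/2,np.degrees(np.arctan2(*(b-a)[::-1])),np.linalg.norm(b-a))
for n,p in dict(bottle=(288,302),clip=(235,305),wr1=(445,178),wr2=(490,182),brown=(205,177),green=(138,242)).items(): print(n,onz(S,*p,0.01))
hs=(f(340,27),f(372,75)); hd=(g(112,72),g(195,67))
print("clamp handle", tri(ray(S,*f(356,51)),ray(D,*g(153,70))))
print("flap edge L,R", tri(ray(S,*f(333,234)),ray(D,*g(294,190))), tri(ray(S,*f(83,296)),ray(D,*g(345,375))))
E
```

```text
drawer front top L,R [0.4855 0.0085 0.074 ] [0.4854 0.2693 0.074 ]
side same [ 0.4851 -0.0479  0.074 ] [0.4897 0.256  0.074 ]
mod fl [ 0.6792 -0.0005  0.134 ]
mod fr [0.6757 0.2833 0.134 ]
mod bl [ 0.939  -0.0031  0.134 ]
mod br [0.9376 0.2791 0.134 ]
side mod f [ 0.6695 -0.0031  0.134 ]
side mod b [ 0.9426 -0.0031  0.134 ]
tray [array([ 0.3663, -0.412 ]), array([ 0.3959, -0.1465]), array([ 0.6574, -0.1752]), array([ 0.6225, -0.4395])]
c [ 0.4357 -0.3661] -12.572435508003352 0.062280054537719676
c [ 0.448 -0.293] 5.713651019828589 0.07041775896255735
c [ 0.5496 -0.344 ] -14.582371150268148 0.05850339181844717
c [ 0.5605 -0.2656] -9.786210790025091 0.06250946408705006
bottle [ 0.7538 -0.1316  0.01  ]
clip [ 0.7286 -0.2673  0.01  ]
wr1 [0.4537 0.4583 0.01  ]
wr2 [0.5058 0.5954 0.01  ]
brown [ 0.2569 -0.3197  0.01  ]
green [ 0.4678 -0.5233  0.01  ]
clamp handle (array([0.5507, 0.3223, 0.2936]), np.float64(0.005612776147958979))
flap edge L,R (array([0.6837, 0.2674, 0.174 ]), np.float64(0.006683046093761141)) (array([0.6857, 0.0065, 0.1678]), np.float64(0.004711761379532642))
```

```bash
cat >> h.py <<'E'
np.set_printoptions(precision=4,suppress=True)
RD=np.array([[0,-1,0],[0,0,1],[-1,0,0.]])  # columns: tool x=-Z, y=-X, z=+Y
def plan(target=None,yaw=None,Rt=None):
    """tool-frame travel (units .3m) and rot (units 5deg) from the measured pose to target; yaw deg about world z from RD"""
    s=ctrl.get_state(); Rm=R.from_rotvec(s["tool_rot"]).as_matrix(); p=s["position"]
    print("t",round(s["time"],2),"p",p,"F",s["ft_force"],"grip mm",round(s["grip_width"]*87,1),"q",s["joint_positions"])
    print("tool cols x,y,z:\n",Rm)
    if target is not None: print("travel units (tool axes now):",Rm.T@(np.array(target)-p)/.3)
    if yaw is not None or Rt is not None:
        if Rt is None: Rt=R.from_euler('z',yaw,degrees=True).as_matrix()@RD
        print("rot units:",R.from_matrix(Rm.T@Rt).as_rotvec()*180/np.pi/5)
E
python3 -c "
from h import *
plan([.55,.14,.42],0)"
```

```text
t 0.15 p [0.2061 0.616  0.2217] F [-0.1877 -0.8941 -0.5915] grip mm 86.9 q [-1.2339  0.3216 -0.0701  1.4514  0.0226  1.3708 -0.0569]
tool cols x,y,z:
 [[-0.0004  0.3172  0.9484]
 [-0.0014  0.9484 -0.3172]
 [-1.     -0.0014  0.0001]]
travel units (tool axes now): [-0.6592 -1.1421  1.5905]
rot units: [-21.699   -0.0151   0.012 ]
```

```bash
python3 - <<'E'
import cv2
a=cv2.imread("pics/scene0.png")[0:90,420:540]; a=cv2.resize(a,None,fx=4,fy=4,interpolation=cv2.INTER_CUBIC)
b=cv2.imread("pics/side0.png")[0:110,190:270]; b=cv2.resize(b,None,fx=3.27,fy=3.27,interpolation=cv2.INTER_CUBIC)[:360]
cv2.imwrite("pics/grip.png",cv2.hconcat([a,b]))
E
```

```text
(no output)
```

View pics/grip.png

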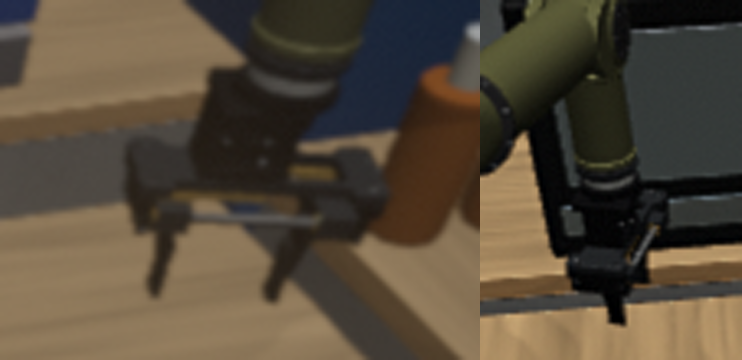

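```bash
sed -i 's/^RD=.*/RD=np.array([[0,1,0],[0,0,-1],[-1,0,0.]])  # columns: tool x=-Z, y=+X, z=-Y/' h.py
python3 -m jog '[{"rot":[1,0,0],"travel":[-0.1,0,0],"jaw":-1},{"rot":[1,0,0],"travel":[-0.1,0,0],"jaw":-1},{"rot":[1,0,0],"travel":[-0.1,0,0],"jaw":-1},{"rot":[1,0,0],"travel":[-0.1,0,0],"jaw":-1},{"rot":[1,0,0],"travel":[-0.1,0,0],"jaw":-1},{"rot":[1,0,0],"travel":[-0.1,0,0],"jaw":-1},{"rot":[1,0,0],"travel":[-0.1,0,0],"jaw":-1},{"rot":[1,0,0],"travel":[0,0,0],"jaw":-1}]'
python3 -c "
from h import *
plan([.55,.14,.43],0)"
```

```text
time: 0.95
position: [0.2064, 0.6174, 0.4374]
tool_rot: [0.804, 1.421, -0.792]
ft_force: [0.3, 1.3, 0.5]
grip_width: 0.997
t 0.95 p [0.2064 0.6174 0.4374] F [0.3436 1.2645 0.4711] grip mm 86.7 q [-1.3067  0.3194  0.0262  1.0307 -0.0084  1.7841 -0.7373]
tool cols x,y,z:
 [[ 0.0021  0.8544  0.5196]
 [ 0.0072  0.5196 -0.8544]
 [-1.      0.0055 -0.005 ]]
travel units (tool axes now): [0.0158 0.1515 1.9547]
rot units: [ 6.2614 -0.0734 -0.046 ]
```

```bash

python3 -m jog '[{"rot":[0,0,0],"travel":[0,0.013,0.163],"jaw":-1},{"rot":[0,0,0],"travel":[0,0.013,0.163],"jaw":-1},{"rot":[0,0,0],"travel":[0,0.013,0.163],"jaw":-1},{"rot":[0,0,0],"travel":[0,0.013,0.163],"jaw":-1},{"rot":[0,0,0],"travel":[0,0.013,0.163],"jaw":-1},{"rot":[0,0,0],"travel":[0,0.013,0.163],"jaw":-1},{"rot":[0,0,0],"travel":[0,0.013,0.163],"jaw":-1},{"rot":[0,0,0],"travel":[0,0.013,0.163],"jaw":-1}]'
python3 -c "
from h import *
plan([.55,.14,.43],0)"
```

```text
time: 1.75
position: [0.438, 0.2973, 0.4325]
tool_rot: [0.796, 1.421, -0.795]
ft_force: [0.8, 0.2, -0.2]
grip_width: 1.002
t 1.75 p [0.438  0.2973 0.4325] F [ 0.7846  0.1788 -0.1977] grip mm 87.1 q [-0.9097  0.0412  0.2765  1.3664 -0.0116  1.7354 -0.0854]
tool cols x,y,z:
 [[-0.      0.8525  0.5227]
 [ 0.0003  0.5227 -0.8525]
 [-1.      0.0001 -0.0003]]
travel units (tool axes now): [0.0082 0.0443 0.642 ]
rot units: [ 6.3023 -0.0034 -0.0008]
```

```bash

python3 -m jog '[{"rot":[0,0,0],"travel":[0,0.01,0.16],"jaw":-1},{"rot":[0,0,0],"travel":[0,0.01,0.16],"jaw":-1},{"rot":[0,0,0],"travel":[0,0.01,0.16],"jaw":-1},{"rot":[0,0,0],"travel":[0,0.01,0.16],"jaw":-1},{"rot":[1,0,0],"travel":[0,0,0],"jaw":-1},{"rot":[1,0,0],"travel":[0,0,0],"jaw":-1},{"rot":[1,0,0],"travel":[0,0,0],"jaw":-1},{"rot":[1,0,0],"travel":[0,0,0],"jaw":-1}]'
python3 -m jog '[{"rot":[1,0,0],"travel":[0,0,0],"jaw":-1},{"rot":[1,0,0],"travel":[0,0,0],"jaw":-1},{"rot":[0.3,0,0],"travel":[0,0,0],"jaw":-1},{"rot":[0,0,0],"travel":[0,0,0],"jaw":-1}]'
python3 -c "
from h import *
plan([.5,-.3,.35],0)
snap('wrist','w1.png')"
```

```text
time: 2.55
position: [0.5478, 0.1416, 0.4322]
tool_rot: [1.063, 1.296, -1.063]
ft_force: [-0.4, 0.5, -0.6]
grip_width: 0.998
time: 2.95
position: [0.5478, 0.1418, 0.4324]
tool_rot: [1.208, 1.21, -1.209]
ft_force: [0.1, 0.1, 0.9]
grip_width: 0.999
t 2.95 p [0.5478 0.1418 0.4324] F [0.1151 0.0973 0.8636] grip mm 86.9 q [-0.7251  0.1283  0.4903  1.2868 -0.0611  1.7414 -0.2474]
tool cols x,y,z:
 [[-0.0002  1.      0.0012]
 [-0.0001  0.0012 -1.    ]
 [-1.     -0.0002  0.0001]]
travel units (tool axes now): [ 0.2748 -0.1609  1.4724]
rot units: [0.0139 0.001  0.0027]
```

View pics/w1.png

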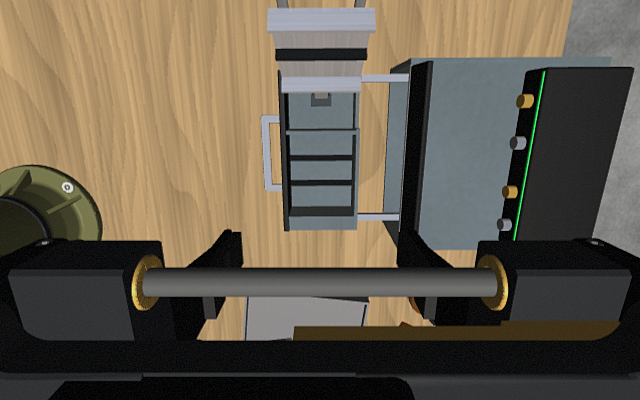

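```bash
python3 - <<'E'
import cv2
a=cv2.imread("pics/w1.png")[80:240,250:420]; cv2.imwrite("pics/cw1.png",cv2.resize(a,None,fx=4,fy=3.7,interpolation=cv2.INTER_CUBIC))
E
```

```text
(no output)
```

View pics/cw1.png

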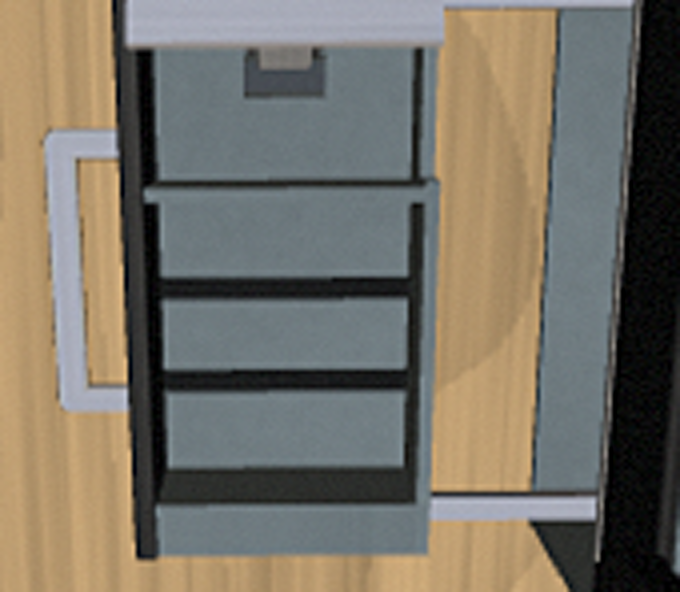

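```bash
python3 - <<'E'
from h import *
s=ctrl.get_state(); W=cam("wrist",s)
g=lambda u,v:(u/4+250,v/3.7+80)
o=lambda u,v,z:onz(W,*g(u,v),z)
print("ridge1",o(285,288,.021),"ridge2",o(285,380,.021))
print("ridge ends floor front", o(160,335,.014),o(164,430,.014),"back",o(408,240,.014),o(407,430,.014))
print("top inner: front",o(140,250,.074),o(155,480,.074),"back",o(412,250,.074),o(415,480,.074))
print("right wall top inner",o(285,500,.074),"left partition top mid",o(285,190,.074))
print("drawer front face top",o(120,150,.074),o(137,550,.074),"handle bar",o(60,180,.045),o(74,400,.045))
print("hinge block",o(285,75,.1))
E
```

```text
ridge1 [0.551  0.1259 0.021 ] ridge2 [0.5512 0.0791 0.021 ]
ridge ends floor front [0.4926 0.1007 0.014 ] [0.4934 0.0507 0.014 ] back [0.6072 0.1487 0.014 ] [0.6098 0.051  0.014 ]
top inner: front [0.491  0.1512 0.074 ] [0.4945 0.0434 0.074 ] back [0.6029 0.1514 0.074 ] [0.6076 0.0437 0.074 ]
right wall top inner [0.5511 0.0336 0.074 ] left partition top mid [0.5506 0.1775 0.074 ]
drawer front face top [0.4842 0.1944 0.074 ] [0.4857 0.0081 0.074 ] handle bar [0.4546 0.1796 0.045 ] [0.4561 0.0747 0.045 ]
hinge block [0.5502 0.2253 0.1   ]
```

```bash

python3 -m jog '[{"rot":[0,0,0],"travel":[0,0,0.15],"jaw":-1},{"rot":[0,0,0],"travel":[0,-0.02,0.15],"jaw":-1},{"rot":[0,0,0],"travel":[0.05,-0.02,0.15],"jaw":-1},{"rot":[0,0,0],"travel":[0.05,-0.02,0.15],"jaw":-1},{"rot":[0,0,0],"travel":[0.05,-0.02,0.15],"jaw":-1},{"rot":[0,0,0],"travel":[0.05,-0.02,0.15],"jaw":-1},{"rot":[0,0,0],"travel":[0.05,-0.02,0.15],"jaw":-1},{"rot":[0,0,0],"travel":[0.05,0,0.15],"jaw":-1}]'
python3 -m jog '[{"rot":[0,0,0],"travel":[0.1,0,0],"jaw":-1},{"rot":[0,0,0],"travel":[0,0,0],"jaw":-1},{"rot":[0,0,0],"travel":[0,0,0],"jaw":-1}]'
python3 -c "
from h import *
plan([.5,-.3,.35],0)
snap('wrist','w2.png')"
```

```text
time: 3.8
position: [0.5109, -0.2201, 0.3425]
tool_rot: [1.209, 1.21, -1.206]
ft_force: [0.5, 0.9, 0.9]
grip_width: 0.999
time: 4.1
position: [0.5121, -0.217, 0.3127]
tool_rot: [1.208, 1.211, -1.208]
ft_force: [-0.1, -0.1, 0.2]
grip_width: 1.005
t 4.1 p [ 0.5121 -0.217   0.3127] F [-0.0806 -0.1445  0.1793] grip mm 87.5 q [-0.3629  0.101   0.7823  1.566  -0.0719  1.5049  0.424 ]
tool cols x,y,z:
 [[-0.0007  1.      0.0024]
 [ 0.0009  0.0024 -1.    ]
 [-1.     -0.0007 -0.0009]]
travel units (tool axes now): [-0.1245 -0.041   0.2765]
rot units: [ 0.0272 -0.0104  0.0076]
```

View pics/w2.png

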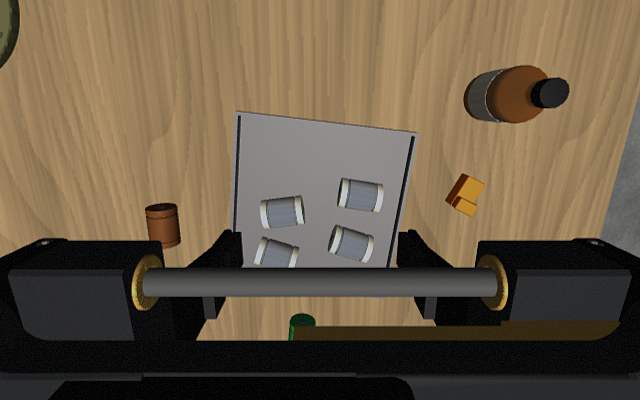

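Close wrist view: the cartridges are at (282,211), (361,195), (276,252) and (351,244). The brown look-alike is at (163,225) and the green one at (303,325), both outside the tray and excluded by colour. I'll segment and measure the four.

```bash
cat >> h.py <<'E'
def carts(im,kc,roi,zc,f=None,minA=250):
    """cylinders lying: hull of steel(bluish)+white blobs; top line at zc+.022; returns centre,yaw(deg, of long axis),len"""
    u0,v0,u1,v1=roi; a=im[v0:v1,u0:u1].astype(int)
    b,g,r=a[...,0],a[...,1],a[...,2]
    m=(((b-r)>8)|(a.min(-1)>165)).astype(np.uint8)
    m=cv2.morphologyEx(m,cv2.MORPH_OPEN,np.ones((3,3)))
    out=[]
    for c in cv2.findContours(m,cv2.RETR_EXTERNAL,cv2.CHAIN_APPROX_NONE)[0]:
        if cv2.contourArea(c)<minA: continue
        box=cv2.boxPoints(cv2.minAreaRect(c))+[u0,v0]
        w=np.array([onz(kc,*q,zc) for q in box])[:,:2]
        e1,e2=w[1]-w[0],w[2]-w[1]
        e,o=(e1,e2) if np.linalg.norm(e1)>np.linalg.norm(e2) else (e2,e1)
        yaw=np.degrees(np.arctan2(e[1],e[0])); yaw=(yaw+90)%180-90
        out.append((box.mean(0),w.mean(0),yaw,np.linalg.norm(e),np.linalg.norm(o)))
        cv2.drawContours(im,[np.int32(box)],-1,(0,0,255),1)
    if f: cv2.imwrite("pics/"+f,cv2.resize(im[v0:v1,u0:u1],None,fx=3,fy=3))
    return out
E
python3 - <<'E'
from h import *
im=cv2.imread("pics/w2.png"); s=ctrl.get_state()
for p in [(282,211),(268,211),(300,205),(320,150),(276,240)]: print(p,im[p[1],p[0]])
for o in carts(im,cam("wrist",s),(240,120,410,268),.027,"w2c.png"): print(*o)
E
```

```text
(282, 211) [131 122 118]
(268, 211) [111 106 103]
(300, 205) [168 179 178]
(320, 150) [140 142 144]
(276, 240) [88 87 90]
[275.2 258.9] [ 0.4441 -0.3727] -20.099898816681545 0.036889979698508886 0.032319872283302575
[352.05 247.35] [ 0.5643 -0.3525] -19.430311088802114 0.03822481481530329 0.03260264520775994
[281.  215.5] [ 0.4554 -0.3004] 0.19490647533362448 0.038863521765844115 0.03035777865542154
[361.6647 197.7588] [ 0.576  -0.2722] -12.60616612561148 0.039137104721878 0.032305446266010326
```

View pics/w2c.png

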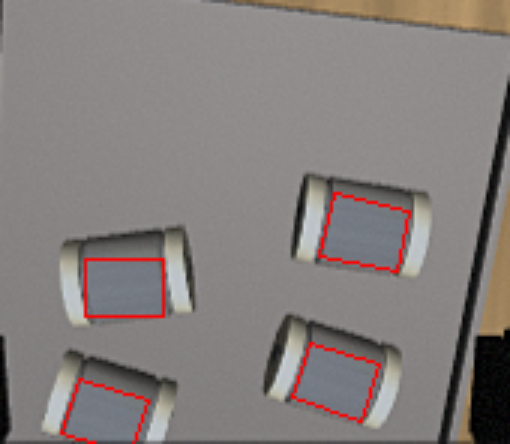

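```bash
cat >> h.py <<'E'
def ends(kc,g,L,z=.027):
    for a,b in L:
        p,q=onz(kc,*g(*a),z)[:2],onz(kc,*g(*b),z)[:2]
        print("c",(p+q)/2,"yaw",round(np.degrees(np.arctan2(*(q-p)[::-1])),1),"len",np.linalg.norm(q-p))
E
python3 - <<'E'
from h import *
s=ctrl.get_state(); W=cam("wrist",s)
g=lambda u,v:(u/3+240,v/3+120)
ends(W,g,[((67,285),(189,270)),((302,216),(423,236)),((280,357),(388,388)),((56,392),(163,421))])
plan([.5715,-.266,.2],0)
E
```

```text
c [ 0.458  -0.2955] yaw 7.6 len 0.061922353149431106
c [ 0.5746 -0.2683] yaw -9.5 len 0.060964376757803765
c [ 0.5631 -0.347 ] yaw -17.0 len 0.05893330931478317
c [ 0.4465 -0.3667] yaw -16.6 len 0.057707615236412185
t 4.15 p [ 0.5127 -0.2169  0.3136] F [ 0.3675 -0.1941 -0.0504] grip mm 87.1 q [-0.3634  0.1005  0.7821  1.5647 -0.0717  1.5048  0.4239]
tool cols x,y,z:
 [[ 0.001   1.      0.0031]
 [ 0.0004  0.0031 -1.    ]
 [-1.      0.001  -0.0004]]
travel units (tool axes now): [0.3787 0.195  0.1645]
rot units: [ 0.0359 -0.0045 -0.0118]
```

```bash

python3 -m jog '[{"rot":[0,0,0],"travel":[0.129,0.041,0.034],"jaw":-0.75},{"rot":[0,0,0],"travel":[0.129,0.041,0.034],"jaw":-0.75},{"rot":[0,0,0],"travel":[0.129,0.041,0.034],"jaw":-0.75},{"rot":[0,0,0],"travel":[0.129,0.041,0.034],"jaw":-0.75},{"rot":[0,0,0],"travel":[0.129,0.041,0.034],"jaw":-0.75},{"rot":[1,0,0],"travel":[0,0,0],"jaw":-0.75},{"rot":[0.9,0,0],"travel":[0,0,0],"jaw":-0.75},{"rot":[0,0,0],"travel":[0,0,0],"jaw":-0.75}]' 30
python3 -m jog '[{"rot":[0,0,0],"travel":[0,0,0],"jaw":-0.75},{"rot":[0,0,0],"travel":[0,0,0],"jaw":-0.75}]'
python3 -c "
from h import *
plan([.5746,-.2683,.013],-9.5)
snap('wrist','w3.png')"
```

```text
time: 4.95
position: [0.5753, -0.2679, 0.1199]
tool_rot: [1.328, 1.127, -1.327]
ft_force: [-0.2, -1.1, -0.1]
grip_width: 0.874
time: 5.15
position: [0.5744, -0.2685, 0.12]
tool_rot: [1.329, 1.127, -1.327]
ft_force: [-0.9, -0.1, -0.7]
grip_width: 0.875
t 5.15 p [ 0.5744 -0.2685  0.12  ] F [-0.8635 -0.0865 -0.7175] grip mm 76.1 q [-0.2165  0.4382  0.7866  1.6445 -0.3299  1.1953  0.4823]
tool cols x,y,z:
 [[ 0.0017  0.9868 -0.162 ]
 [ 0.0001 -0.162  -0.9868]
 [-1.      0.0016 -0.0004]]
travel units (tool axes now): [ 0.3567  0.0001 -0.0007]
rot units: [ 0.0354 -0.0048 -0.0187]
```

View pics/w3.png

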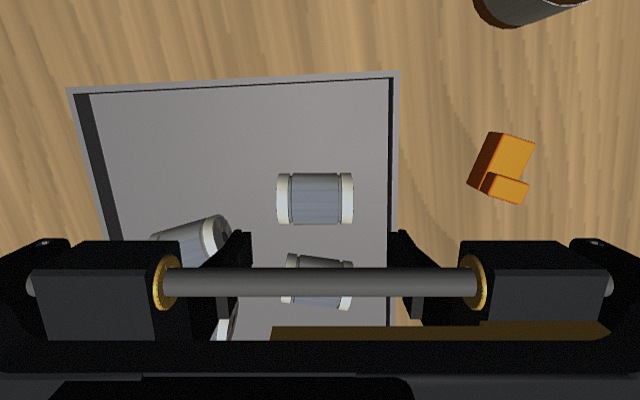

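```bash
python3 -c "
from h import *
W=cam('wrist',ctrl.get_state())
print(proj(W,[.5746,-.2683,.027]), onz(W,315,198,.027)); ends(W,lambda u,v:(u,v),[((277,199),(353,197))])
"
```

```text
[319.5623 198.6086] [ 0.5709 -0.2671  0.027 ]
c [ 0.5709 -0.2671] yaw -7.8 len 0.06417195148601117
```

```bash

python3 -m jog '[{"rot":[-0.2,0,0],"travel":[0.09,-0.008,-0.003],"jaw":-0.75},{"rot":[0,0,0],"travel":[0.09,0,0],"jaw":-0.75},{"rot":[0,0,0],"travel":[0.09,0,0],"jaw":-0.75},{"rot":[0,0,0],"travel":[0.085,0,0],"jaw":-0.75},{"rot":[0,0,0],"travel":[0,0,0],"jaw":-0.75},{"rot":[0,0,0],"travel":[0,0,0],"jaw":0},{"rot":[0,0,0],"travel":[0,0,0],"jaw":0},{"rot":[0,0,0],"travel":[0,0,0],"jaw":0}]' 30
python3 -m jog '[{"rot":[0,0,0],"travel":[0,0,0],"jaw":0},{"rot":[0,0,0],"travel":[0,0,0],"jaw":0}]' 30
python3 -c "
from h import *
plan([.5746,-.2683,.013],-9.5)"
```

```text
time: 6.0
position: [0.572, -0.2685, 0.0144]
tool_rot: [1.318, 1.134, -1.316]
ft_force: [-1.1, 0.4, 3.5]
grip_width: 0.684
time: 6.2
position: [0.572, -0.2685, 0.0143]
tool_rot: [1.318, 1.134, -1.316]
ft_force: [-1.1, 0.2, 6.7]
grip_width: 0.692
t 6.2 p [ 0.572  -0.2685  0.0143] F [-1.0952  0.2429  6.6923] grip mm 60.2 q [-0.1652  0.5505  0.7224  1.7318 -0.4194  1.0173  0.5601]
tool cols x,y,z:
 [[ 0.0021  0.989  -0.1477]
 [-0.0005 -0.1477 -0.989 ]
 [-1.      0.0022  0.0001]]
travel units (tool axes now): [ 0.0044  0.0086 -0.002 ]
rot units: [ 0.2009  0.0014 -0.0252]
```

```bash

python3 -m jog '[{"rot":[0,0,0],"travel":[-0.08,0,0],"jaw":0},{"rot":[0,0,0],"travel":[-0.13,0,0],"jaw":0},{"rot":[0,0,0],"travel":[-0.13,0,0],"jaw":0},{"rot":[-0.9,0,0],"travel":[-0.13,0,0],"jaw":0},{"rot":[-0.82,0,0],"travel":[-0.13,0,0],"jaw":0},{"rot":[0,0,0],"travel":[-0.1,0,0],"jaw":0},{"rot":[0,0,0],"travel":[0,0,0],"jaw":0},{"rot":[0,0,0],"travel":[0,0,0],"jaw":0}]' 30
python3 -c "
from h import *
plan([.5505,.1495,.15],0)"
```

```text
time: 7.0
position: [0.5712, -0.2678, 0.2227]
tool_rot: [1.209, 1.21, -1.207]
ft_force: [-0.8, -0.3, -2.9]
grip_width: 0.688
t 7.0 p [ 0.5712 -0.2678  0.2227] F [-0.8403 -0.3034 -2.8647] grip mm 59.9 q [-0.226   0.345   0.7945  1.5281 -0.2496  1.3723  0.5901]
tool cols x,y,z:
 [[ 0.0011  1.      0.0018]
 [ 0.0004  0.0018 -1.    ]
 [-1.      0.0011 -0.0004]]
travel units (tool axes now): [ 0.2429 -0.0667 -1.3912]
rot units: [ 0.0207 -0.0042 -0.0123]
```

```bash

python3 -m jog '[{"rot":[0,0,0],"travel":[0,-0.008,-0.155],"jaw":0},{"rot":[0,0,0],"travel":[0,-0.008,-0.155],"jaw":0},{"rot":[0,0,0],"travel":[0,-0.008,-0.155],"jaw":0},{"rot":[0,0,0],"travel":[0,-0.008,-0.155],"jaw":0},{"rot":[0,0,0],"travel":[0,-0.008,-0.155],"jaw":0},{"rot":[0,0,0],"travel":[0,-0.008,-0.155],"jaw":0},{"rot":[0,0,0],"travel":[0,-0.008,-0.155],"jaw":0},{"rot":[0,0,0],"travel":[0,-0.008,-0.155],"jaw":0}]'
python3 -m jog '[{"rot":[0,0,0],"travel":[0,-0.003,-0.14],"jaw":0},{"rot":[0,0,0],"travel":[0,0,0],"jaw":0},{"rot":[0,0,0],"travel":[0.1,0,0],"jaw":0},{"rot":[0,0,0],"travel":[0,0,0],"jaw":0},{"rot":[0,0,0],"travel":[0,0,0],"jaw":0}]'
python3 -c "
from h import *
plan([.5505,.1495,.022],0)
snap('wrist','w4.png')
snap('side','s4.png')"
```

```text
time: 7.8
position: [0.5495, 0.1059, 0.2205]
tool_rot: [1.206, 1.212, -1.21]
ft_force: [0.9, -0.4, -2.0]
grip_width: 0.688
time: 8.3
position: [0.549, 0.1453, 0.191]
tool_rot: [1.205, 1.211, -1.212]
ft_force: [0.2, -0.4, -1.5]
grip_width: 0.686
t 8.3 p [0.549  0.1453 0.191 ] F [ 0.1882 -0.418  -1.4622] grip mm 59.6 q [-0.8105  0.18    0.569   1.7189 -0.1003  1.2758 -0.2181]
tool cols x,y,z:
 [[-0.0035  1.      0.0012]
 [-0.0016  0.0012 -1.    ]
 [-1.     -0.0035  0.0016]]
travel units (tool axes now): [ 0.5634  0.0069 -0.0147]
rot units: [0.0143 0.0182 0.0404]
```

View pics/w4.png

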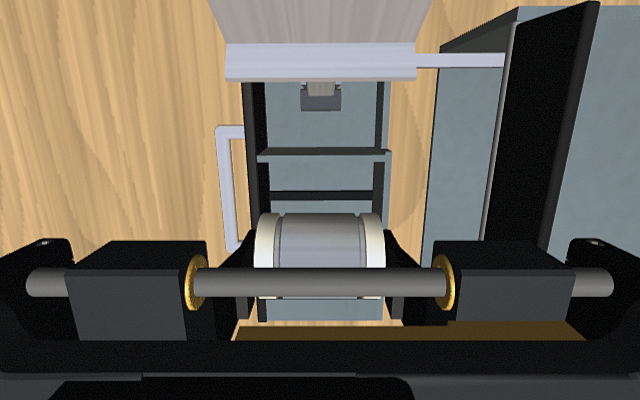

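View pics/s4.png

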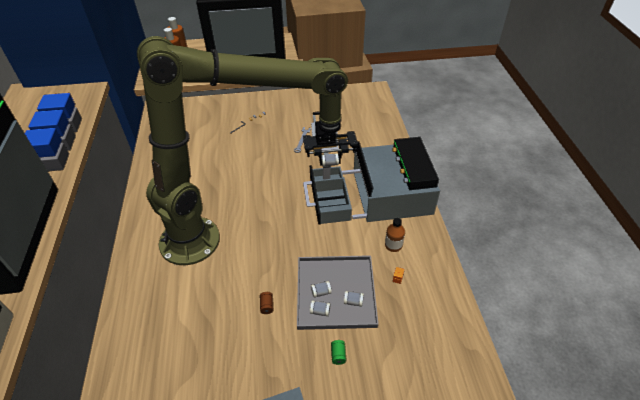

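```bash
python3 -c "
from h import *
W=cam('wrist',ctrl.get_state())
print('ridge',onz(W,325,195,.021),'partition top mid',onz(W,325,153,.074),'walls top inner',onz(W,259,165,.074),onz(W,384,165,.074))
"
```

```text
ridge [0.5568 0.1269 0.021 ] partition top mid [0.5556 0.1808 0.074 ] walls top inner [0.4961 0.1699 0.074 ] [0.6089 0.1701 0.074 ]
```

```bash

python3 -m jog '[{"rot":[0,0.02,0.04],"travel":[0.1,0.008,-0.016],"jaw":0},{"rot":[0,0,0],"travel":[0.1,0,0],"jaw":0},{"rot":[0,0,0],"travel":[0.1,0,0],"jaw":0},{"rot":[0,0,0],"travel":[0.1,0,0],"jaw":0},{"rot":[0,0,0],"travel":[0.07,0,0],"jaw":0},{"rot":[0,0,0],"travel":[0.05,0,0],"jaw":0},{"rot":[0,0,0],"travel":[0.03,0,0],"jaw":0},{"rot":[0,0,0],"travel":[0,0,0],"jaw":0}]'
python3 -c "
from h import *
plan([.5515,.150,.024],0)"
```

```text
time: 9.2
position: [0.553, 0.1497, 0.0269]
tool_rot: [1.21, 1.208, -1.206]
ft_force: [0.2, -4.4, -5.0]
grip_width: 0.693
t 9.2 p [0.553  0.1497 0.0269] F [ 0.1735 -4.3508 -5.0433] grip mm 60.3 q [-0.7622  0.3653  0.5301  1.8709 -0.2212  0.961  -0.1326]
tool cols x,y,z:
 [[ 0.0027  1.      0.0012]
 [-0.0001  0.0012 -1.    ]
 [-1.      0.0027  0.0001]]
travel units (tool axes now): [ 0.0097 -0.0051 -0.001 ]
rot units: [ 0.0138  0.0013 -0.031 ]
```

```bash

python3 -m jog '[{"rot":[0,0,0],"travel":[0.007,-0.003,0.003],"jaw":0},{"rot":[0,0,0],"travel":[0,0,0],"jaw":0},{"rot":[0,0,0],"travel":[0,0,0],"jaw":-0.62},{"rot":[0,0,0],"travel":[0,0,0],"jaw":-0.62},{"rot":[0,0,0],"travel":[0,0,0],"jaw":-0.62}]'
python3 -m jog '[{"rot":[0,0,0],"travel":[-0.03,0,0],"jaw":-0.62},{"rot":[0,0,0],"travel":[-0.1,0,0],"jaw":-0.62},{"rot":[0,0,0],"travel":[-0.14,0,0],"jaw":-0.62},{"rot":[0,0,0],"travel":[-0.14,0,0],"jaw":-0.62},{"rot":[0,0,0],"travel":[-0.14,0,0],"jaw":-0.62},{"rot":[0,0,0],"travel":[-0.14,0,0],"jaw":-0.62},{"rot":[0,0,0],"travel":[0,0,0],"jaw":-0.62}]'
python3 -c "
from h import *
plan([.458,-.22,.27],0)
snap('wrist','w5.png')"
```

```text
time: 9.7
position: [0.5527, 0.1518, 0.0262]
tool_rot: [1.212, 1.21, -1.202]
ft_force: [0.4, 0.7, -0.1]
grip_width: 0.798
time: 10.4
position: [0.5551, 0.1508, 0.2401]
tool_rot: [1.22, 1.205, -1.193]
ft_force: [0.2, 0.6, 0.0]
grip_width: 0.812
t 10.4 p [0.5551 0.1508 0.2401] F [0.1856 0.6045 0.0279] grip mm 70.6 q [-0.8259  0.1491  0.5769  1.6508 -0.0869  1.3501 -0.2346]
tool cols x,y,z:
 [[ 0.0148  0.9999  0.0018]
 [ 0.0076  0.0017 -1.    ]
 [-0.9999  0.0148 -0.0076]]
travel units (tool axes now): [-0.1139 -0.3243  1.2347]
rot units: [ 0.02   -0.0875 -0.1696]
```

View pics/w5.png

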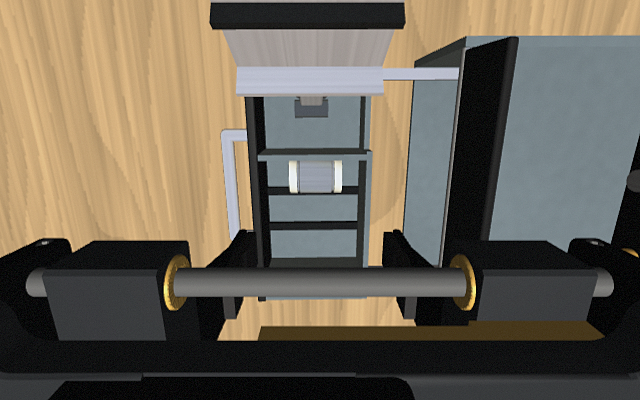

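```bash

python3 -m jog '[{"rot":[0,-0.09,-0.17],"travel":[-0.02,-0.03,0.155],"jaw":-0.75},{"rot":[0,0,0],"travel":[-0.02,-0.03,0.155],"jaw":-0.75},{"rot":[0,0,0],"travel":[-0.02,-0.03,0.155],"jaw":-0.75},{"rot":[0,0,0],"travel":[-0.02,-0.03,0.155],"jaw":-0.75},{"rot":[0,0,0],"travel":[-0.02,-0.03,0.155],"jaw":-0.75},{"rot":[0,0,0],"travel":[-0.02,-0.03,0.155],"jaw":-0.75},{"rot":[0,0,0],"travel":[0,-0.03,0.155],"jaw":-0.75},{"rot":[0,0,0],"travel":[0,-0.03,0.1],"jaw":-0.75}]'
python3 -m jog '[{"rot":[0,0,0],"travel":[0,0,0],"jaw":-0.75},{"rot":[0,0,0],"travel":[0,0,0],"jaw":-0.75}]'
python3 -c "
from h import *
plan([.458,-.2955,.12],7.6)
im,k=snap('wrist','w6.png')
cv2.imwrite('pics/w6c.png',cv2.resize(im[110:270,200:440],None,fx=3,fy=3,interpolation=cv2.INTER_CUBIC))"
```

```text
time: 11.25
position: [0.4788, -0.2092, 0.2706]
tool_rot: [1.2, 1.212, -1.222]
ft_force: [0.7, 0.6, 1.3]
grip_width: 0.873
time: 11.45
position: [0.4799, -0.2056, 0.2702]
tool_rot: [1.2, 1.215, -1.22]
ft_force: [0.5, -0.4, -0.7]
grip_width: 0.875
t 11.45 p [ 0.4799 -0.2056  0.2702] F [ 0.5298 -0.358  -0.6601] grip mm 76.1 q [-0.5004  0.0211  0.8707  1.7108 -0.0072  1.4268  0.3715]
tool cols x,y,z:
 [[-0.0123  0.9999  0.0002]
 [-0.0049  0.0001 -1.    ]
 [-0.9999 -0.0123  0.0049]]
travel units (tool axes now): [ 0.503  -0.0669  0.2971]
rot units: [-1.5183  0.047   0.1446]
```

View pics/w6c.png

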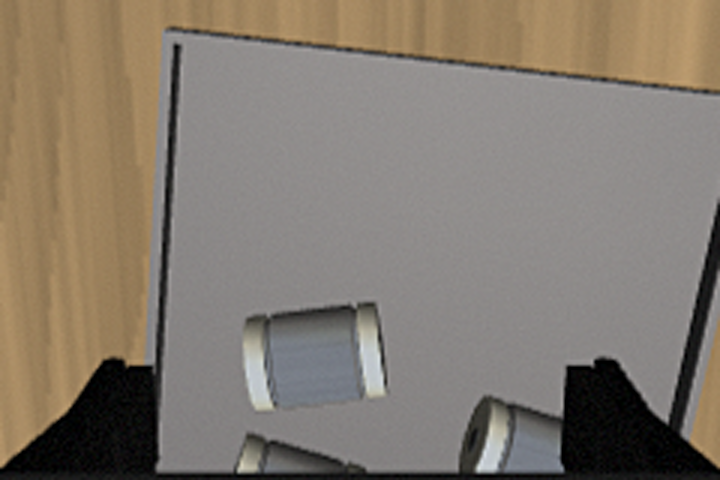

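```bash
python3 -c "
from h import *
W=cam('wrist',ctrl.get_state())
ends(W,lambda u,v:(u/3+200,v/3+110),[((251,364),(381,350))])
"
```

```text
c [ 0.4582 -0.2936] yaw 7.1 len 0.060473667100337865
```

```bash

python3 -m jog '[{"rot":[0,0.05,0.14],"travel":[0.1,-0.013,0.058],"jaw":-0.75},{"rot":[0,0,0],"travel":[0.1,-0.013,0.058],"jaw":-0.75},{"rot":[0,0,0],"travel":[0.1,-0.013,0.058],"jaw":-0.75},{"rot":[0,0,0],"travel":[0.1,-0.013,0.058],"jaw":-0.75},{"rot":[0,0,0],"travel":[0.1,-0.013,0.058],"jaw":-0.75},{"rot":[-0.9,0,0],"travel":[0,0,0],"jaw":-0.75},{"rot":[-0.53,0,0],"travel":[0,0,0],"jaw":-0.75},{"rot":[0,0,0],"travel":[0,0,0],"jaw":-0.75}]' 30
python3 -m jog '[{"rot":[0,0,0],"travel":[0,0,0],"jaw":-0.75},{"rot":[0,0,0],"travel":[0,0,0],"jaw":-0.75}]'
python3 -c "
from h import *
plan([.458,-.294,.013],7)"
```

```text
time: 12.3
position: [0.4615, -0.2911, 0.1202]
tool_rot: [1.112, 1.268, -1.114]
ft_force: [0.3, -0.2, -0.9]
grip_width: 0.878
time: 12.5
position: [0.4615, -0.2921, 0.1212]
tool_rot: [1.114, 1.265, -1.115]
ft_force: [-0.3, 0.4, -0.6]
grip_width: 0.876
t 12.5 p [ 0.4615 -0.2921  0.1212] F [-0.3371  0.3892 -0.5685] grip mm 76.2 q [-0.2903  0.2407  0.915   1.8652 -0.2094  1.1346  0.8273]
tool cols x,y,z:
 [[ 0.0011  0.9919  0.1272]
 [-0.0014  0.1272 -0.9919]
 [-1.      0.001   0.0015]]
travel units (tool axes now): [ 0.3606 -0.0128  0.0041]
rot units: [ 0.0614  0.0171 -0.0111]
```

```bash

python3 -m jog '[{"rot":[0,0,0],"travel":[0.09,-0.013,0.004],"jaw":-0.75},{"rot":[0,0,0],"travel":[0.09,0,0],"jaw":-0.75},{"rot":[0,0,0],"travel":[0.09,0,0],"jaw":-0.75},{"rot":[0,0,0],"travel":[0.087,0,0],"jaw":-0.75},{"rot":[0,0,0],"travel":[0,0,0],"jaw":-0.75},{"rot":[0,0,0],"travel":[0,0,0],"jaw":0},{"rot":[0,0,0],"travel":[0,0,0],"jaw":0},{"rot":[0,0,0],"travel":[0,0,0],"jaw":0}]' 30
python3 -m jog '[{"rot":[0,0,0],"travel":[0,0,0],"jaw":0},{"rot":[0,0,0],"travel":[0,0,0],"jaw":0}]' 30
python3 -c "
from h import *
plan([.458,-.294,.013],0)"
```

```text
time: 13.3
position: [0.4583, -0.2954, 0.0156]
tool_rot: [1.115, 1.262, -1.114]
ft_force: [0.7, -0.4, 4.8]
grip_width: 0.687
time: 13.5
position: [0.4583, -0.2954, 0.0156]
tool_rot: [1.115, 1.263, -1.114]
ft_force: [-1.2, 0.1, 6.5]
grip_width: 0.684
t 13.5 p [ 0.4583 -0.2954  0.0156] F [-1.2315  0.0648  6.4693] grip mm 59.5 q [-0.1942  0.3968  0.8406  1.9544 -0.3637  0.9432  0.9515]
tool cols x,y,z:
 [[ 0.0032  0.992   0.1263]
 [-0.0021  0.1263 -0.992 ]
 [-1.      0.0029  0.0025]]
travel units (tool axes now): [ 0.0086 -0.0005 -0.0049]
rot units: [ 1.4516  0.0266 -0.0347]
```

```bash

python3 -m jog '[{"rot":[0,0,0],"travel":[-0.08,0,0],"jaw":0},{"rot":[0,0,0],"travel":[-0.13,0,0],"jaw":0},{"rot":[0,0,0],"travel":[-0.13,0,0],"jaw":0},{"rot":[0.75,0,0],"travel":[-0.13,0,0],"jaw":0},{"rot":[0.7,0,0],"travel":[-0.13,0,0],"jaw":0},{"rot":[0,0,0],"travel":[-0.1,0,0],"jaw":0},{"rot":[0,0,0],"travel":[0,0,0],"jaw":0},{"rot":[0,0,0],"travel":[0,0,0],"jaw":0}]' 30
python3 -c "
from h import *
plan([.5515,.103,.22],0)"
```

```text
time: 14.3
position: [0.4571, -0.2942, 0.2239]
tool_rot: [1.209, 1.208, -1.208]
ft_force: [0.1, 0.6, -3.0]
grip_width: 0.687
t 14.3 p [ 0.4571 -0.2942  0.2239] F [ 0.0836  0.6177 -2.9974] grip mm 59.8 q [-0.3763  0.1209  0.979   1.7451 -0.1036  1.3282  0.6246]
tool cols x,y,z:
 [[ 0.0017  1.      0.0005]
 [-0.0008  0.0005 -1.    ]
 [-1.      0.0017  0.0008]]
travel units (tool axes now): [ 0.0125  0.3154 -1.324 ]
rot units: [ 0.0052  0.0095 -0.0194]
```

```bash

python3 -m jog '[{"rot":[0,0,0],"travel":[0,0.035,-0.147],"jaw":0},{"rot":[0,0,0],"travel":[0,0.035,-0.147],"jaw":0},{"rot":[0,0,0],"travel":[0,0.035,-0.147],"jaw":0},{"rot":[0,0,0],"travel":[0,0.035,-0.147],"jaw":0},{"rot":[0,0,0],"travel":[0,0.035,-0.147],"jaw":0},{"rot":[0,0,0],"travel":[0,0.035,-0.147],"jaw":0},{"rot":[0,0,0],"travel":[0,0.035,-0.147],"jaw":0},{"rot":[0,0,0],"travel":[0,0.035,-0.147],"jaw":0}]'
python3 -m jog '[{"rot":[0,0,0],"travel":[0,0.035,-0.147],"jaw":0},{"rot":[0,0,0],"travel":[0,0,0],"jaw":0},{"rot":[0,0,0],"travel":[0.1,0,0],"jaw":0},{"rot":[0,0,0],"travel":[0.1,0,0],"jaw":0},{"rot":[0,0,0],"travel":[0.1,0,0],"jaw":0},{"rot":[0,0,0],"travel":[0,0,0],"jaw":0},{"rot":[0,0,0],"travel":[0,0,0],"jaw":0}]'
python3 -c "
from h import *
plan([.5515,.103,.0255],0)
im,W=snap('wrist','w7.png')"
```

```text
time: 15.1
position: [0.5398, 0.0599, 0.2211]
tool_rot: [1.206, 1.21, -1.212]
ft_force: [0.6, 0.2, -2.5]
grip_width: 0.686
time: 15.8
position: [0.5506, 0.1016, 0.1323]
tool_rot: [1.206, 1.208, -1.212]
ft_force: [-0.1, -0.6, -2.0]
grip_width: 0.686
t 15.8 p [0.5506 0.1016 0.1323] F [-0.0756 -0.5659 -2.0018] grip mm 59.7 q [-0.7939  0.2199  0.6378  1.8108 -0.1391  1.1592 -0.1118]
tool cols x,y,z:
 [[-0.0021  1.     -0.0003]
 [-0.0032 -0.0003 -1.    ]
 [-1.     -0.0021  0.0032]]
travel units (tool axes now): [ 0.3561  0.0037 -0.0058]
rot units: [-0.004   0.0364  0.0235]
```

View pics/w7.png

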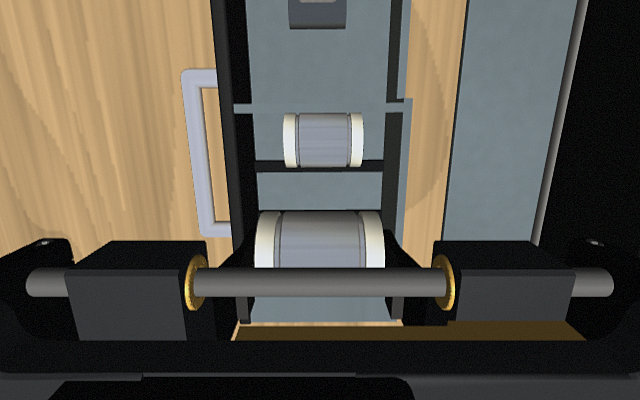

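```bash
python3 -c "
from h import *
W=cam('wrist',ctrl.get_state())
print(onz(W,323,140,.036),'ridge',onz(W,320,165,.021),'part',onz(W,320,107,.074),onz(W,238,130,.074),onz(W,401,130,.074))
"
python3 -m jog '[{"rot":[0,0.03,0.02],"travel":[0.1,0.004,-0.005],"jaw":0},{"rot":[0,0,0],"travel":[0.1,0,0],"jaw":0},{"rot":[0,0,0],"travel":[0.07,0,0],"jaw":0},{"rot":[0,0,0],"travel":[0.05,0,0],"jaw":0},{"rot":[0,0,0],"travel":[0.035,0,0],"jaw":0},{"rot":[0,0,0],"travel":[0,0,0],"jaw":0},{"rot":[0,0,0],"travel":[0,0,0],"jaw":0}]'

```

```text
[0.5549 0.1506 0.036 ] ridge [0.5525 0.1272 0.021 ] part [0.5524 0.1768 0.074 ] [0.4957 0.1615 0.074 ] [0.6084 0.1615 0.074 ]
time: 16.55
position: [0.554, 0.1039, 0.028]
tool_rot: [1.212, 1.207, -1.205]
ft_force: [-0.2, -0.0, -2.1]
grip_width: 0.687
```

```bash

python3 -m jog '[{"rot":[0,0,0],"travel":[0.008,-0.003,0.002],"jaw":0},{"rot":[0,0,0],"travel":[0,0,0],"jaw":0},{"rot":[0,0,0],"travel":[0,0,0],"jaw":-0.62},{"rot":[0,0,0],"travel":[0,0,0],"jaw":-0.62},{"rot":[0,0,0],"travel":[0,0,0],"jaw":-0.62}]'
python3 -m jog '[{"rot":[0,0,0],"travel":[-0.03,0,0],"jaw":-0.62},{"rot":[0,0,0],"travel":[-0.1,0,0],"jaw":-0.62},{"rot":[0,0,0],"travel":[-0.14,0,0],"jaw":-0.62},{"rot":[0,0,0],"travel":[-0.14,0,0],"jaw":-0.62},{"rot":[0,0,0],"travel":[-0.14,0,0],"jaw":-0.62},{"rot":[0,0,0],"travel":[-0.14,0,0],"jaw":-0.62},{"rot":[0,0,0],"travel":[0,0,0],"jaw":-0.62}]'
python3 -c "
from h import *
plan([.52,-.29,.27],0)
snap('wrist','w8.png');
im,k=snap('scene','s8.png')
cv2.imwrite('pics/s8c.png',cv2.resize(im[180:290,160:270],None,fx=4,fy=4,interpolation=cv2.INTER_CUBIC))"
```

```text
time: 17.05
position: [0.5527, 0.1033, 0.0251]
tool_rot: [1.212, 1.208, -1.206]
ft_force: [0.1, -0.2, -0.8]
grip_width: 0.793
time: 17.75
position: [0.5553, 0.1031, 0.2389]
tool_rot: [1.22, 1.203, -1.197]
ft_force: [-0.0, -0.1, -0.1]
grip_width: 0.81
t 17.75 p [0.5553 0.1031 0.2389] F [-0.0185 -0.1193 -0.1039] grip mm 70.4 q [-0.8247  0.1298  0.6559  1.6778 -0.0842  1.3468 -0.1558]
tool cols x,y,z:
 [[ 0.0139  0.9999 -0.0004]
 [ 0.0055 -0.0005 -1.    ]
 [-0.9999  0.0139 -0.0055]]
travel units (tool axes now): [-0.1125 -0.1156  1.3099]
rot units: [-0.0053 -0.0634 -0.159 ]
```

View pics/w8.png

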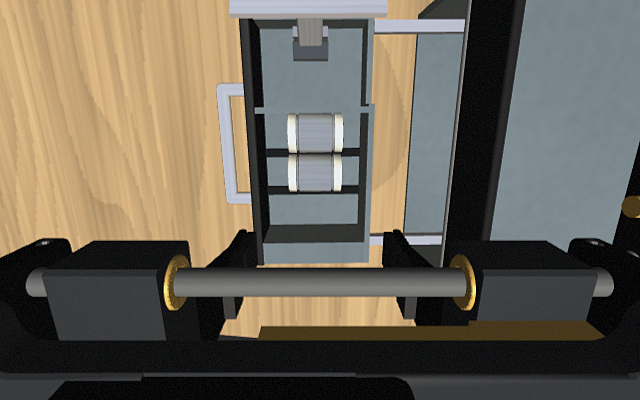

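View pics/s8c.png

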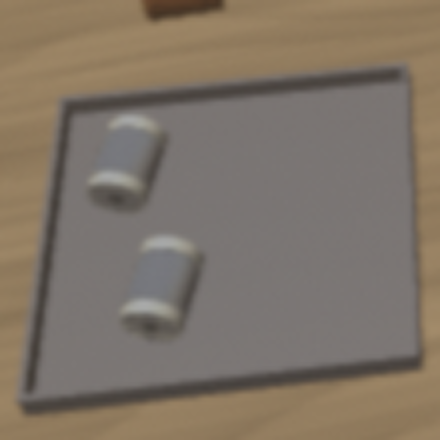

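Two are seated, at (315,131) and (315,172), and two remain in the tray. Going for the third.

```bash

python3 -m jog '[{"rot":[0,-0.06,-0.16],"travel":[-0.02,-0.014,0.155],"jaw":-0.75},{"rot":[0,0,0],"travel":[-0.02,-0.014,0.155],"jaw":-0.75},{"rot":[0,0,0],"travel":[-0.02,-0.014,0.155],"jaw":-0.75},{"rot":[0,0,0],"travel":[-0.02,-0.014,0.155],"jaw":-0.75},{"rot":[0,0,0],"travel":[-0.02,-0.014,0.155],"jaw":-0.75},{"rot":[0,0,0],"travel":[-0.0,-0.014,0.155],"jaw":-0.75},{"rot":[0,0,0],"travel":[0,-0.014,0.155],"jaw":-0.75},{"rot":[0,0,0],"travel":[0,-0.014,0.12],"jaw":-0.75}]'
python3 -m jog '[{"rot":[0,0,0],"travel":[0,0,0],"jaw":-0.75},{"rot":[0,0,0],"travel":[0,0,0],"jaw":-0.75}]'
python3 -c "
from h import *
plan([.5631,-.347,.12],-17)
im,k=snap('wrist','w9.png')
cv2.imwrite('pics/w9c.png',cv2.resize(im[110:270,200:440],None,fx=3,fy=3,interpolation=cv2.INTER_CUBIC))"
```

```text
time: 18.65
position: [0.5165, -0.2613, 0.262]
tool_rot: [1.201, 1.215, -1.223]
ft_force: [0.2, 0.3, -0.2]
grip_width: 0.878
time: 18.85
position: [0.5172, -0.2591, 0.2618]
tool_rot: [1.202, 1.215, -1.223]
ft_force: [0.4, 0.5, 0.0]
grip_width: 0.879
t 18.85 p [ 0.5172 -0.2591  0.2618] F [0.4081 0.5158 0.0207] grip mm 76.5 q [-0.3751  0.2159  0.9227  1.5937 -0.1629  1.4284  0.5586]
tool cols x,y,z:
 [[-0.014   0.9999 -0.0028]
 [-0.0037 -0.0028 -1.    ]
 [-0.9999 -0.014   0.0038]]
travel units (tool axes now): [0.4715 0.1605 0.2908]
rot units: [3.3677 0.0663 0.1527]
```

View pics/w9c.png

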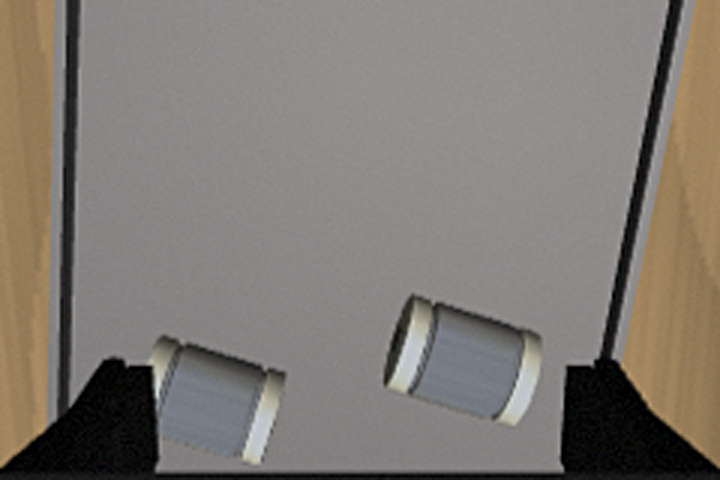

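```bash
python3 -c "
from h import *
W=cam('wrist',ctrl.get_state())
ends(W,lambda u,v:(u/3+200,v/3+110),[((400,342),(528,380)),((155,385),(270,418))])
plan([.5615,-.346,.12],-16)
"
```

```text
c [ 0.5627 -0.3445] yaw -17.2 len 0.060938128169823795
c [ 0.4482 -0.3651] yaw -17.2 len 0.054590603577411544
t 18.9 p [ 0.518  -0.2576  0.2619] F [ 0.6537 -0.1057  0.1563] grip mm 76.1 q [-0.3766  0.2154  0.9213  1.5936 -0.1632  1.4285  0.5586]
tool cols x,y,z:
 [[-0.0135  0.9999  0.0001]
 [-0.0031  0.0001 -1.    ]
 [-0.9999 -0.0135  0.0031]]
travel units (tool axes now): [0.4719 0.1514 0.2934]
rot units: [3.2008 0.0571 0.1486]
```

```bash

python3 -m jog '[{"rot":[0,0.06,0.15],"travel":[0.117,0.038,0.073],"jaw":-0.75},{"rot":[0,0,0],"travel":[0.117,0.038,0.073],"jaw":-0.75},{"rot":[0,0,0],"travel":[0.117,0.038,0.073],"jaw":-0.75},{"rot":[0,0,0],"travel":[0.117,0.038,0.073],"jaw":-0.75},{"rot":[1,0,0],"travel":[0,0,0],"jaw":-0.75},{"rot":[1,0,0],"travel":[0,0,0],"jaw":-0.75},{"rot":[1,0,0],"travel":[0,0,0],"jaw":-0.75},{"rot":[0.35,0,0],"travel":[0,0,0],"jaw":-0.75}]' 30
python3 -m jog '[{"rot":[0,0,0],"travel":[0,0,0],"jaw":-0.75},{"rot":[0,0,0],"travel":[0,0,0],"jaw":-0.75}]'
python3 -c "
from h import *
plan([.562,-.345,.013],-17)
im,k=snap('wrist','w10.png')"
```

```text
time: 19.7
position: [0.5646, -0.3436, 0.1217]
tool_rot: [1.422, 1.059, -1.419]
ft_force: [-0.4, -0.3, -0.8]
grip_width: 0.877
time: 19.9
position: [0.5642, -0.345, 0.1226]
tool_rot: [1.421, 1.058, -1.417]
ft_force: [-0.1, -0.4, -0.1]
grip_width: 0.873
t 19.9 p [ 0.5642 -0.345   0.1226] F [-0.1201 -0.3806 -0.0712] grip mm 75.9 q [-0.1539  0.5449  0.9116  1.5701 -0.4492  1.2483  0.5429]
tool cols x,y,z:
 [[ 0.0018  0.9585 -0.2853]
 [ 0.0016 -0.2853 -0.9585]
 [-1.      0.0012 -0.002 ]]
travel units (tool axes now): [ 0.3654 -0.0076  0.0029]
rot units: [ 0.0852 -0.0231 -0.014 ]
```

View pics/w10.png

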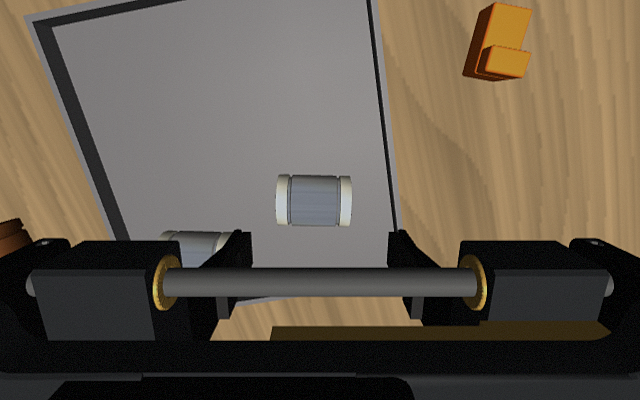

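```bash

python3 -m jog '[{"rot":[0,0,0],"travel":[0.09,-0.015,0.003],"jaw":-0.75},{"rot":[0,0,0],"travel":[0.09,0,0],"jaw":-0.75},{"rot":[0,0,0],"travel":[0.09,0,0],"jaw":-0.75},{"rot":[0,0,0],"travel":[0.091,0,0],"jaw":-0.75},{"rot":[0,0,0],"travel":[0,0,0],"jaw":-0.75},{"rot":[0,0,0],"travel":[0,0,0],"jaw":0},{"rot":[0,0,0],"travel":[0,0,0],"jaw":0},{"rot":[0,0,0],"travel":[0,0,0],"jaw":0}]' 30
python3 -m jog '[{"rot":[0,0,0],"travel":[0,0,0],"jaw":0},{"rot":[0,0,0],"travel":[0,0,0],"jaw":0}]' 30
python3 -c "
from h import *
plan([.562,-.345,.013],0)"
```

```text
time: 20.75
position: [0.5601, -0.3464, 0.0164]
tool_rot: [1.423, 1.054, -1.418]
ft_force: [0.9, -0.1, 3.9]
grip_width: 0.688
time: 20.95
position: [0.5601, -0.3463, 0.0163]
tool_rot: [1.423, 1.054, -1.418]
ft_force: [-2.1, 1.1, 7.0]
grip_width: 0.688
t 20.95 p [ 0.5601 -0.3463  0.0163] F [-2.0868  1.1434  6.9665] grip mm 59.9 q [-0.1061  0.6463  0.8406  1.6624 -0.5378  1.0757  0.6045]
tool cols x,y,z:
 [[ 0.0039  0.9576 -0.2881]
 [ 0.     -0.2881 -0.9576]
 [-1.      0.0037 -0.0011]]
travel units (tool axes now): [ 0.0112  0.0046 -0.006 ]
rot units: [-3.3483 -0.0067 -0.044 ]
```

```bash

python3 -m jog '[{"rot":[0,0,0],"travel":[-0.08,0,0],"jaw":0},{"rot":[0,0,0],"travel":[-0.13,0,0],"jaw":0},{"rot":[0,0,0],"travel":[-0.13,0,0],"jaw":0},{"rot":[-1,0,0],"travel":[-0.13,0,0],"jaw":0},{"rot":[-1,0,0],"travel":[-0.13,0,0],"jaw":0},{"rot":[-1,0,0],"travel":[-0.1,0,0],"jaw":0},{"rot":[-0.35,0,0],"travel":[0,0,0],"jaw":0},{"rot":[0,0,0],"travel":[0,0,0],"jaw":0}]' 30
python3 -c "
from h import *
plan([.552,.056,.22],0)"
```

```text
time: 21.75
position: [0.559, -0.3457, 0.2245]
tool_rot: [1.212, 1.208, -1.207]
ft_force: [0.2, -0.4, -2.7]
grip_width: 0.686
t 21.75 p [ 0.559  -0.3457  0.2245] F [ 0.1907 -0.3901 -2.6664] grip mm 59.7 q [-0.1429  0.4417  0.9013  1.4574 -0.3495  1.4077  0.7672]
tool cols x,y,z:
 [[ 0.0028  1.     -0.0002]
 [ 0.0013 -0.0002 -1.    ]
 [-1.      0.0028 -0.0013]]
travel units (tool axes now): [ 0.0168 -0.0238 -1.339 ]
rot units: [-0.0027 -0.0152 -0.0321]
```

```bash

python3 -m jog '[{"rot":[0,0,0],"travel":[0,-0.002,-0.149],"jaw":0},{"rot":[0,0,0],"travel":[0,-0.002,-0.149],"jaw":0},{"rot":[0,0,0],"travel":[0,-0.002,-0.149],"jaw":0},{"rot":[0,0,0],"travel":[0,-0.002,-0.149],"jaw":0},{"rot":[0,0,0],"travel":[0,-0.002,-0.149],"jaw":0},{"rot":[0,0,0],"travel":[0,-0.002,-0.149],"jaw":0},{"rot":[0,0,0],"travel":[0,-0.002,-0.149],"jaw":0},{"rot":[0,0,0],"travel":[0,-0.002,-0.149],"jaw":0}]'
python3 -m jog '[{"rot":[0,0,0],"travel":[0,0,-0.147],"jaw":0},{"rot":[0,0,0],"travel":[0,0,0],"jaw":0},{"rot":[0,0,0],"travel":[0.1,0,0],"jaw":0},{"rot":[0,0,0],"travel":[0.1,0,0],"jaw":0},{"rot":[0,0,0],"travel":[0.1,0,0],"jaw":0},{"rot":[0,0,0],"travel":[0,0,0],"jaw":0},{"rot":[0,0,0],"travel":[0,0,0],"jaw":0}]'
python3 -c "
from h import *
plan([.552,.056,.027],0)"
```

```text
time: 22.55
position: [0.5525, 0.014, 0.2227]
tool_rot: [1.209, 1.211, -1.21]
ft_force: [1.2, 0.1, -2.6]
grip_width: 0.687
time: 23.25
position: [0.5534, 0.0556, 0.1339]
tool_rot: [1.209, 1.209, -1.211]
ft_force: [-0.0, 0.4, -0.8]
grip_width: 0.687
t 23.25 p [0.5534 0.0556 0.1339] F [-0.0001  0.4209 -0.8401] grip mm 59.8 q [-0.8242  0.2252  0.7676  1.8228 -0.1695  1.1616 -0.0019]
tool cols x,y,z:
 [[-0.0009  1.     -0.0007]
 [-0.0004 -0.0007 -1.    ]
 [-1.     -0.0009  0.0004]]
travel units (tool axes now): [ 0.3562 -0.0042 -0.0014]
rot units: [-0.0083  0.0044  0.0101]
```

```bash

python3 -m jog '[{"rot":[0,0,0],"travel":[0.1,-0.004,-0.001],"jaw":0},{"rot":[0,0,0],"travel":[0.1,0,0],"jaw":0},{"rot":[0,0,0],"travel":[0.07,0,0],"jaw":0},{"rot":[0,0,0],"travel":[0.05,0,0],"jaw":0},{"rot":[0,0,0],"travel":[0.04,0,0],"jaw":0},{"rot":[0,0,0],"travel":[0,0,0],"jaw":0},{"rot":[0,0,0],"travel":[0,0,0],"jaw":0}]'

```

```text
time: 23.95
position: [0.5542, 0.0564, 0.0277]
tool_rot: [1.212, 1.208, -1.206]
ft_force: [1.1, 0.3, -2.3]
grip_width: 0.681
```

```bash

python3 -m jog '[{"rot":[0,0,0],"travel":[0.007,-0.003,0.002],"jaw":0},{"rot":[0,0,0],"travel":[0,0,0],"jaw":0},{"rot":[0,0,0],"travel":[0,0,0],"jaw":-0.62},{"rot":[0,0,0],"travel":[0,0,0],"jaw":-0.62},{"rot":[0,0,0],"travel":[0,0,0],"jaw":-0.62}]'
python3 -m jog '[{"rot":[0,0,0],"travel":[-0.03,0,0],"jaw":-0.62},{"rot":[0,0,0],"travel":[-0.1,0,0],"jaw":-0.62},{"rot":[0,0,0],"travel":[-0.14,0,0],"jaw":-0.62},{"rot":[0,0,0],"travel":[-0.14,0,0],"jaw":-0.62},{"rot":[0,0,0],"travel":[-0.14,0,0],"jaw":-0.62},{"rot":[0,0,0],"travel":[-0.14,0,0],"jaw":-0.62},{"rot":[0,0,0],"travel":[0,0,0],"jaw":-0.62}]'
python3 -c "
from h import *
plan([.46,-.30,.27],0)
snap('wrist','w11.png');
im,k=snap('scene','s11.png')"
```

```text
time: 24.45
position: [0.5529, 0.0559, 0.0252]
tool_rot: [1.211, 1.208, -1.206]
ft_force: [-0.7, 0.6, 0.1]
grip_width: 0.797
time: 25.15
position: [0.5557, 0.0554, 0.2387]
tool_rot: [1.219, 1.203, -1.198]
ft_force: [0.4, 0.3, 0.8]
grip_width: 0.809
t 25.15 p [0.5557 0.0554 0.2387] F [0.417  0.3484 0.8225] grip mm 70.4 q [-0.8684  0.1241  0.7926  1.6949 -0.0943  1.3471 -0.0604]
tool cols x,y,z:
 [[ 0.0128  0.9999 -0.0005]
 [ 0.0047 -0.0006 -1.    ]
 [-0.9999  0.0128 -0.0047]]
travel units (tool axes now): [-0.114  -0.3171  1.1844]
rot units: [-0.0062 -0.0544 -0.1467]
```

View pics/w11.png

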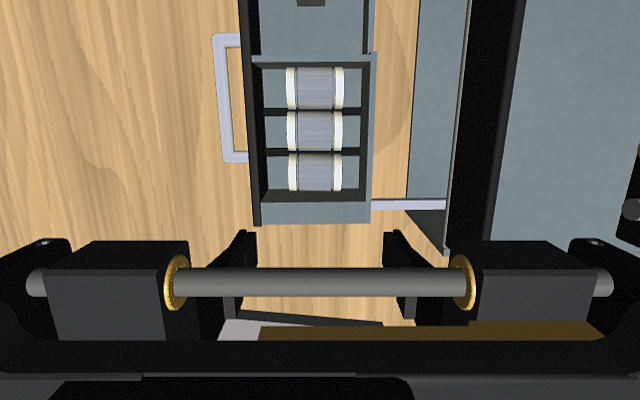

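View pics/s11.png

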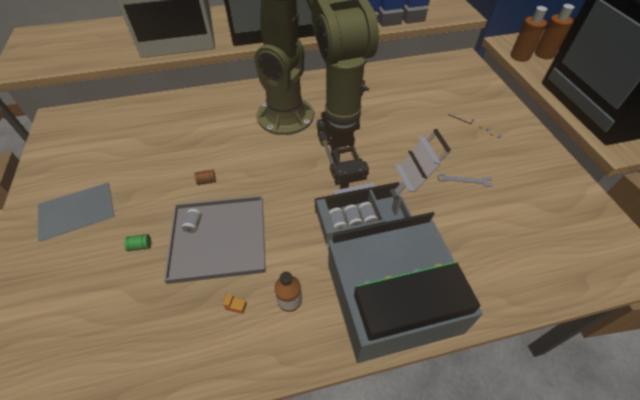

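The bottom row is full, at (315,88), (315,131) and (315,172). One cartridge is left in the tray, at scene (191,220).

```bash

python3 -m jog '[{"rot":[0,-0.05,-0.15],"travel":[-0.02,-0.04,0.145],"jaw":-0.75},{"rot":[0,0,0],"travel":[-0.02,-0.04,0.145],"jaw":-0.75},{"rot":[0,0,0],"travel":[-0.02,-0.04,0.145],"jaw":-0.75},{"rot":[0,0,0],"travel":[-0.02,-0.04,0.145],"jaw":-0.75},{"rot":[0,0,0],"travel":[-0.02,-0.04,0.145],"jaw":-0.75},{"rot":[0,0,0],"travel":[-0.0,-0.04,0.145],"jaw":-0.75},{"rot":[0,0,0],"travel":[0,-0.04,0.145],"jaw":-0.75},{"rot":[0,0,0],"travel":[0,-0.04,0.145],"jaw":-0.75}]'
python3 -m jog '[{"rot":[0,0,0],"travel":[0,0,0],"jaw":-0.75},{"rot":[0,0,0],"travel":[0,0,0],"jaw":-0.75}]'
python3 -c "
from h import *
plan([.447,-.366,.12],-17)
im,k=snap('wrist','w12.png')
cv2.imwrite('pics/w12c.png',cv2.resize(im[110:270,200:440],None,fx=3,fy=3,interpolation=cv2.INTER_CUBIC))"
```

```text
time: 26.05
position: [0.4549, -0.2933, 0.2626]
tool_rot: [1.201, 1.217, -1.219]
ft_force: [1.3, -0.2, 0.1]
grip_width: 0.876
time: 26.25
position: [0.4549, -0.2931, 0.2624]
tool_rot: [1.203, 1.215, -1.223]
ft_force: [0.5, 1.1, 0.3]
grip_width: 0.875
t 26.25 p [ 0.4549 -0.2931  0.2624] F [0.5411 1.1008 0.2532] grip mm 76.1 q [-0.4921  0.1151  1.0993  1.6841 -0.0934  1.4155  0.6162]
tool cols x,y,z:
 [[-0.0138  0.9999 -0.0037]
 [-0.0029 -0.0037 -1.    ]
 [-0.9999 -0.0138  0.003 ]]
travel units (tool axes now): [ 0.4758 -0.0189  0.2415]
rot units: [3.3578 0.0569 0.1516]
```

View pics/w12c.png

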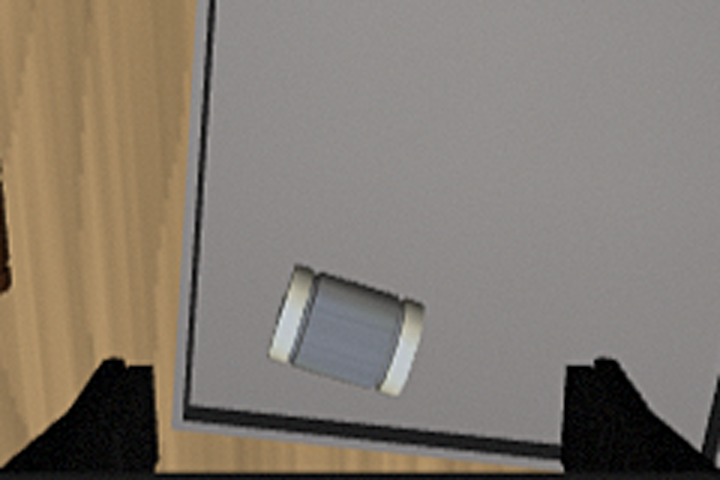

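```bash
python3 -c "
from h import *
W=cam('wrist',ctrl.get_state())
ends(W,lambda u,v:(u/3+200,v/3+110),[((284,312),(412,350))])
"
```

```text
c [ 0.4484 -0.3644] yaw -17.3 len 0.06001184863998795
```

```bash

python3 -m jog '[{"rot":[0,0.06,0.15],"travel":[0.118,-0.004,0.059],"jaw":-0.75},{"rot":[0,0,0],"travel":[0.118,-0.004,0.059],"jaw":-0.75},{"rot":[0,0,0],"travel":[0.118,-0.004,0.059],"jaw":-0.75},{"rot":[0,0,0],"travel":[0.118,-0.004,0.059],"jaw":-0.75},{"rot":[1,0,0],"travel":[0,0,0],"jaw":-0.75},{"rot":[1,0,0],"travel":[0,0,0],"jaw":-0.75},{"rot":[1,0,0],"travel":[0,0,0],"jaw":-0.75},{"rot":[0.4,0,0],"travel":[0,0,0],"jaw":-0.75}]' 30
python3 -m jog '[{"rot":[0,0,0],"travel":[0,0,0],"jaw":-0.75},{"rot":[0,0,0],"travel":[0,0,0],"jaw":-0.75}]'
python3 -c "
from h import *
plan([.447,-.365,.013],-17)
im,k=snap('wrist','w13.png')"
```

```text
time: 27.1
position: [0.4523, -0.3605, 0.1208]
tool_rot: [1.426, 1.057, -1.422]
ft_force: [0.1, 0.5, 1.0]
grip_width: 0.874
time: 27.3
position: [0.4522, -0.3613, 0.1214]
tool_rot: [1.424, 1.058, -1.42]
ft_force: [-0.5, -0.5, 0.1]
grip_width: 0.872
t 27.3 p [ 0.4522 -0.3613  0.1214] F [-0.488  -0.5272  0.1074] grip mm 75.8 q [-0.2629  0.412   1.1011  1.7873 -0.3981  1.1894  0.6648]
tool cols x,y,z:
 [[ 0.0012  0.9574 -0.2889]
 [ 0.0029 -0.2889 -0.9574]
 [-1.      0.0003 -0.0031]]
travel units (tool axes now): [ 0.3614 -0.013   0.0178]
rot units: [ 0.0418 -0.036  -0.003 ]
```

View pics/w13.png

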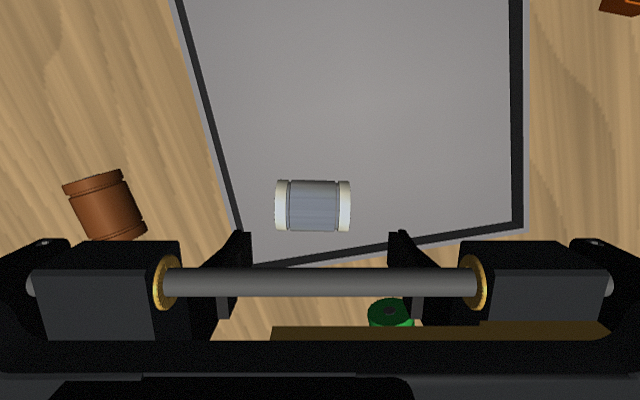

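```bash

python3 -m jog '[{"rot":[0,0,0],"travel":[0.09,-0.02,0.018],"jaw":-0.75},{"rot":[0,0,0],"travel":[0.09,0,0],"jaw":-0.75},{"rot":[0,0,0],"travel":[0.09,0,0],"jaw":-0.75},{"rot":[0,0,0],"travel":[0.091,0,0],"jaw":-0.75},{"rot":[0,0,0],"travel":[0,0,0],"jaw":-0.75},{"rot":[0,0,0],"travel":[0,0,0],"jaw":0},{"rot":[0,0,0],"travel":[0,0,0],"jaw":0},{"rot":[0,0,0],"travel":[0,0,0],"jaw":0}]' 30
python3 -m jog '[{"rot":[0,0,0],"travel":[0,0,0],"jaw":0},{"rot":[0,0,0],"travel":[0,0,0],"jaw":0}]' 30
python3 -c "
from h import *
plan([.447,-.365,.013],0)"
```

```text
time: 28.15
position: [0.4451, -0.367, 0.0153]
tool_rot: [1.427, 1.052, -1.421]
ft_force: [2.3, -0.3, 3.2]
grip_width: 0.685
time: 28.35
position: [0.4451, -0.3669, 0.0152]
tool_rot: [1.427, 1.052, -1.421]
ft_force: [-0.7, 0.5, 6.3]
grip_width: 0.688
t 28.35 p [ 0.4451 -0.3669  0.0152] F [-0.7078  0.5185  6.2709] grip mm 59.8 q [-0.1505  0.5389  0.9873  1.8785 -0.5338  1.0119  0.7708]
tool cols x,y,z:
 [[ 0.0039  0.9564 -0.2922]
 [ 0.001  -0.2922 -0.9564]
 [-1.      0.0034 -0.0021]]
travel units (tool axes now): [ 0.0075  0.0041 -0.008 ]
rot units: [-3.3977 -0.0177 -0.0426]
```

```bash

python3 -m jog '[{"rot":[0,0,0],"travel":[-0.08,0,0],"jaw":0},{"rot":[0,0,0],"travel":[-0.13,0,0],"jaw":0},{"rot":[0,0,0],"travel":[-0.13,0,0],"jaw":0},{"rot":[-1,0,0],"travel":[-0.13,0,0],"jaw":0},{"rot":[-1,0,0],"travel":[-0.13,0,0],"jaw":0},{"rot":[-1,0,0],"travel":[-0.1,0,0],"jaw":0},{"rot":[-0.4,0,0],"travel":[0,0,0],"jaw":0},{"rot":[0,0,0],"travel":[0,0,0],"jaw":0}]' 30
python3 -c "
from h import *
plan([.552,.1265,.22],0)"
```

```text
time: 29.15
position: [0.4441, -0.3667, 0.2246]
tool_rot: [1.212, 1.208, -1.205]
ft_force: [0.3, 0.3, -2.4]
grip_width: 0.686
t 29.15 p [ 0.4441 -0.3667  0.2246] F [ 0.2905  0.2705 -2.4373] grip mm 59.7 q [-0.2907  0.2718  1.1153  1.6702 -0.2538  1.355   0.8652]
tool cols x,y,z:
 [[ 0.004   1.      0.0003]
 [ 0.002   0.0003 -1.    ]
 [-1.      0.004  -0.002 ]]
travel units (tool axes now): [ 0.0202  0.36   -1.6439]
rot units: [ 0.0037 -0.0233 -0.0455]
```

```bash

python3 -m jog '[{"rot":[0,0,0],"travel":[0,0.033,-0.15],"jaw":0},{"rot":[0,0,0],"travel":[0,0.033,-0.15],"jaw":0},{"rot":[0,0,0],"travel":[0,0.033,-0.15],"jaw":0},{"rot":[0,0,0],"travel":[0,0.033,-0.15],"jaw":0},{"rot":[0,0,0],"travel":[0,0.033,-0.15],"jaw":0},{"rot":[0,0,0],"travel":[0,0.033,-0.15],"jaw":0},{"rot":[0,0,0],"travel":[0,0.033,-0.15],"jaw":0},{"rot":[0,0,0],"travel":[0,0.033,-0.15],"jaw":0}]'
python3 -m jog '[{"rot":[0,-0.02,-0.04],"travel":[0,0.033,-0.15],"jaw":0},{"rot":[0,0,0],"travel":[0,0.033,-0.15],"jaw":0},{"rot":[0,0,0],"travel":[0,0.033,-0.14],"jaw":0},{"rot":[0,0,0],"travel":[0.1,0,0],"jaw":0},{"rot":[0,0,0],"travel":[0.1,0,0],"jaw":0},{"rot":[0,0,0],"travel":[0,0,0],"jaw":0},{"rot":[0,0,0],"travel":[0,0,0],"jaw":0}]'
python3 -c "
from h import *
plan([.5525,.1265,.0625],0)
im,k=snap('wrist','w14.png')"
```

```text
time: 29.95
position: [0.5223, -0.0047, 0.2236]
tool_rot: [1.212, 1.21, -1.208]
ft_force: [0.3, 0.6, -2.7]
grip_width: 0.687
time: 30.65
position: [0.552, 0.1248, 0.1641]
tool_rot: [1.208, 1.21, -1.213]
ft_force: [0.1, 0.2, -1.4]
grip_width: 0.685
t 30.65 p [0.552  0.1248 0.1641] F [ 0.0536  0.2185 -1.426 ] grip mm 59.6 q [-0.9755  0.2278  0.8101  1.7635 -0.1741  1.2281 -0.1201]
tool cols x,y,z:
 [[-0.0035  1.     -0.0012]
 [-0.0011 -0.0012 -1.    ]
 [-1.     -0.0035  0.0011]]
travel units (tool axes now): [ 0.3387  0.0028 -0.0059]
rot units: [-0.0136  0.0122  0.0401]
```

View pics/w14.png

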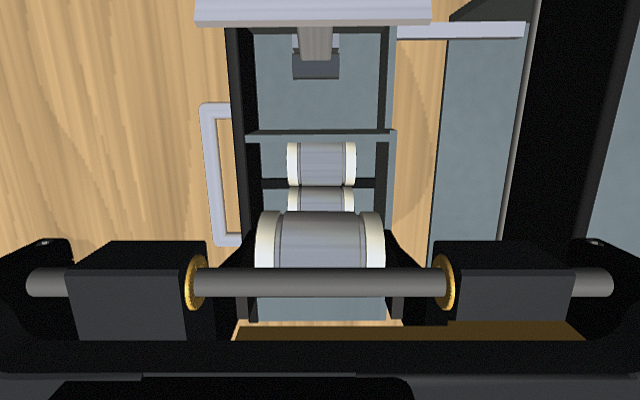

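Holding the last one over the row. Lowering it into the left gap.

```bash

python3 -m jog '[{"rot":[0,0.01,0.04],"travel":[0.1,0.003,-0.006],"jaw":0},{"rot":[0,0,0],"travel":[0.1,0,0],"jaw":0},{"rot":[0,0,0],"travel":[0.07,0,0],"jaw":0},{"rot":[0,0,0],"travel":[0.04,0,0],"jaw":0},{"rot":[0,0,0],"travel":[0.025,0,0],"jaw":0},{"rot":[0,0,0],"travel":[0,0,0],"jaw":0},{"rot":[0,0,0],"travel":[0,0,0],"jaw":0}]'
python3 -c "
from h import *
plan([.5525,.1265,.0615],0)"
```

```text
time: 31.4
position: [0.5546, 0.1274, 0.0654]
tool_rot: [1.212, 1.208, -1.206]
ft_force: [0.9, 0.5, -1.1]
grip_width: 0.687
t 31.4 p [0.5546 0.1274 0.0654] F [ 0.8835  0.4795 -1.0885] grip mm 59.8 q [-0.9248  0.3469  0.7692  1.8603 -0.2789  1.0404 -0.0434]
tool cols x,y,z:
 [[ 0.0037  1.     -0.    ]
 [ 0.0017 -0.     -1.    ]
 [-1.      0.0037 -0.0017]]
travel units (tool axes now): [ 0.0129 -0.0072  0.003 ]
rot units: [-0.0005 -0.0199 -0.0429]
```

```bash

python3 -m jog '[{"rot":[0,0,0],"travel":[0.01,-0.004,0.002],"jaw":0},{"rot":[0,0,0],"travel":[0,0,0],"jaw":0},{"rot":[0,0,0],"travel":[0,0,0],"jaw":0}]'
python3 -m jog '[{"rot":[0,0,0],"travel":[0.003,0,0],"jaw":0},{"rot":[0,0,0],"travel":[0,0,0],"jaw":0}]'
```

```text
time: 31.7
position: [0.5539, 0.1263, 0.0625]
tool_rot: [1.213, 1.207, -1.205]
ft_force: [0.9, -1.9, 4.7]
grip_width: 0.686
time: 31.9
position: [0.554, 0.1258, 0.0622]
tool_rot: [1.212, 1.207, -1.206]
ft_force: [0.4, -3.2, 11.1]
grip_width: 0.689
```

```bash

python3 -m jog '[{"rot":[0,0,0],"travel":[-0.003,0,0],"jaw":0},{"rot":[0,0,0],"travel":[0,0,0],"jaw":-0.62},{"rot":[0,0,0],"travel":[0,0,0],"jaw":-0.62},{"rot":[0,0,0],"travel":[0,0,0],"jaw":-0.62}]'
python3 -m jog '[{"rot":[0,0,0],"travel":[-0.03,0,0],"jaw":-0.62},{"rot":[0,0,0],"travel":[-0.1,0,0],"jaw":-0.62},{"rot":[0,0,0],"travel":[-0.14,0,0],"jaw":-0.62},{"rot":[0,0,0],"travel":[-0.14,0,0],"jaw":-0.62},{"rot":[0,0,0],"travel":[-0.14,0,0],"jaw":-0.62},{"rot":[0,0,0],"travel":[-0.14,0,0],"jaw":-0.62},{"rot":[0,0,0],"travel":[-0.14,0,0],"jaw":-0.62}]'
python3 -c "
from h import *
plan([.5525,.06,.30],0)
snap('wrist','w15.png')
im,k=snap('side','s15.png')
cv2.imwrite('pics/s15c.png',cv2.resize(im[95:235,285:445],None,fx=4,fy=4,interpolation=cv2.INTER_CUBIC))
im,k=snap('scene','s15s.png')
cv2.imwrite('pics/s15sc.png',cv2.resize(im[120:270,300:500],None,fx=4,fy=4,interpolation=cv2.INTER_CUBIC))
"
```

```text
time: 32.3
position: [0.5517, 0.1271, 0.0606]
tool_rot: [1.21, 1.21, -1.208]
ft_force: [-0.5, 0.5, 0.2]
grip_width: 0.8
time: 33.0
position: [0.5515, 0.1262, 0.3125]
tool_rot: [1.212, 1.209, -1.207]
ft_force: [0.9, 0.2, 0.6]
grip_width: 0.816
t 33.0 p [0.5515 0.1262 0.3125] F [0.9152 0.187  0.6447] grip mm 71.0 q [-1.0183  0.1302  0.8342  1.5481 -0.0978  1.5036 -0.1821]
tool cols x,y,z:
 [[ 0.0022  1.     -0.0001]
 [ 0.0017 -0.0002 -1.    ]
 [-1.      0.0022 -0.0017]]
travel units (tool axes now): [0.0412 0.0031 0.2206]
rot units: [-0.0017 -0.02   -0.0248]
```

View pics/w15.png

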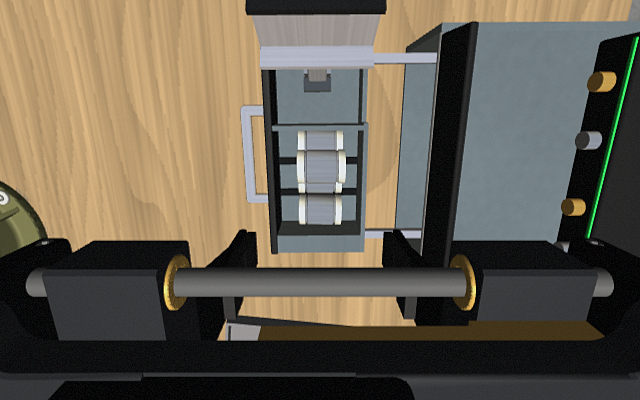

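View pics/s15c.png

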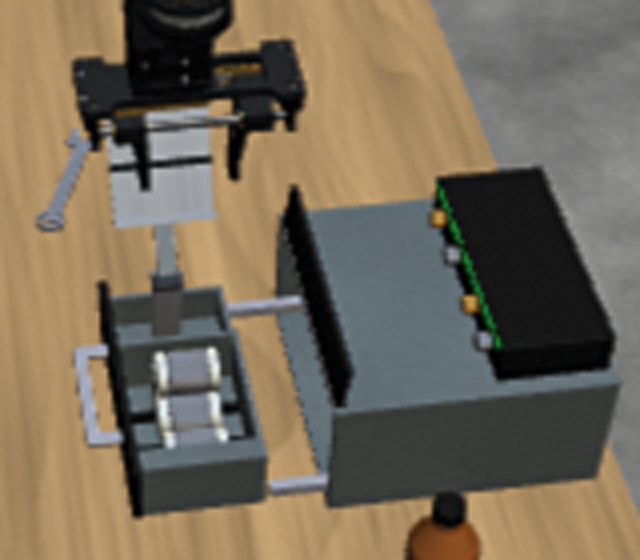

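View pics/s15sc.png

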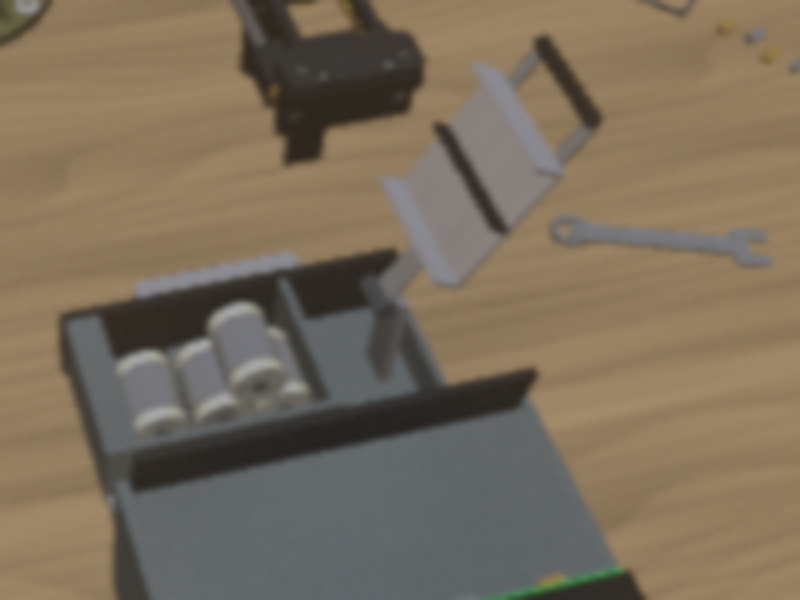

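```bash
python3 -c "
from h import *
W=cam('wrist',ctrl.get_state())
print('upper cart',onz(W,321,167,.073),'lower R',onz(W,320,209,.036),'bay walls',onz(W,274,180,.074),onz(W,364,180,.074))
"
python3 -m jog '[{"rot":[0,0,0],"travel":[-0.15,0,0],"jaw":0.5},{"rot":[0,0,0],"travel":[-0.15,0,0],"jaw":1},{"rot":[0,0,0],"travel":[-0.13,0,0],"jaw":1},{"rot":[0,0,0],"travel":[0,0,-0.1],"jaw":1},{"rot":[0,0,0],"travel":[0,0,-0.15],"jaw":1},{"rot":[0,0,0],"travel":[0,0,-0.15],"jaw":1},{"rot":[0,0,0],"travel":[0,0,-0.15],"jaw":1},{"rot":[0,0,0],"travel":[0,0,-0.15],"jaw":1}]' 20
python3 -m jog '[{"rot":[0,0,0],"travel":[0,0,-0.12],"jaw":1},{"rot":[0,0,0],"travel":[0,0,0],"jaw":1},{"rot":[0,0,0],"travel":[0,0,0],"jaw":1}]' 20
python3 -c "
from h import *
plan([.5515,.365,.275],0)
snap('wrist','w16.png')"
```

```text
upper cart [0.5572 0.1268 0.073 ] lower R [0.5563 0.0575 0.036 ] bay walls [0.4959 0.1098 0.074 ] [0.6135 0.1097 0.074 ]
time: 33.95
position: [0.5511, 0.338, 0.4379]
tool_rot: [1.209, 1.21, -1.209]
ft_force: [0.7, -0.3, 0.6]
grip_width: 0.165
time: 34.25
position: [0.5513, 0.3729, 0.4371]
tool_rot: [1.206, 1.208, -1.21]
ft_force: [0.1, -1.6, 0.7]
grip_width: 0.011
t 34.25 p [0.5513 0.3729 0.4371] F [ 0.1346 -1.5951  0.7291] grip mm 0.9 q [-1.0915  0.4211  0.75    0.9946 -0.2898  1.8212 -0.459 ]
tool cols x,y,z:
 [[-0.0005  1.      0.0012]
 [-0.0022  0.0012 -1.    ]
 [-1.     -0.0005  0.0022]]
travel units (tool axes now): [0.5405 0.001  0.0253]
rot units: [0.0141 0.0257 0.0057]
```

View pics/w16.png

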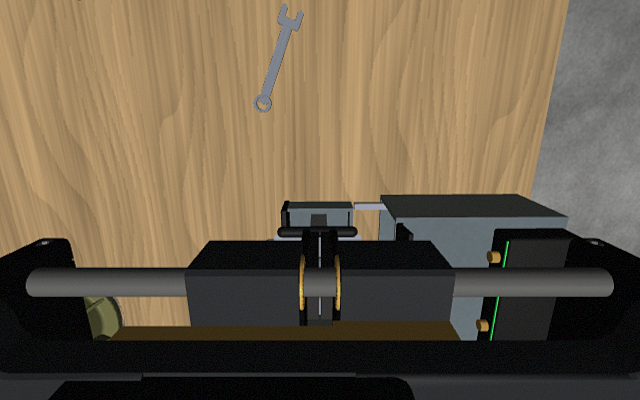

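```bash
python3 -c "
from h import *
W=cam('wrist',ctrl.get_state())
print(onz(W,317,232,.294),onz(W,278,232,.294),onz(W,357,232,.294))
S=cam('scene');g=lambda u,v:(u/4+300,v/4+120)
D=cam('side')
print(tri(ray(S,*g(570,80)),ray(W,317,232)))
"
python3 -m jog '[{"rot":[0,0,0],"travel":[0.13,0,0],"jaw":1},{"rot":[0,0,0],"travel":[0.13,0,0],"jaw":1},{"rot":[0,0,0],"travel":[0.13,0,0],"jaw":1},{"rot":[0,0,0],"travel":[0.1,0,0],"jaw":1},{"rot":[0,0,0],"travel":[0.05,0,0],"jaw":1},{"rot":[0,0,0],"travel":[0,0,0],"jaw":1}]'
```

```text
[0.5494 0.3199 0.294 ] [0.5086 0.32   0.294 ] [0.5913 0.3199 0.294 ]
(array([0.5501, 0.3225, 0.2984]), np.float64(0.0018802125822382897))
time: 34.9
position: [0.5513, 0.3707, 0.2757]
tool_rot: [1.209, 1.209, -1.212]
ft_force: [-0.0, -0.6, -0.0]
grip_width: 0.008
```

Tip is behind the bar at z 0.276 and the bar is at y 0.32. Sweeping towards −y.

```bash

python3 -m jog '[{"rot":[0,0,0],"travel":[0,0,0.06],"jaw":1},{"rot":[0,0,0],"travel":[0,0,0.06],"jaw":1},{"rot":[0,0,0],"travel":[0,0,0.06],"jaw":1},{"rot":[0,0,0],"travel":[0,0,0.06],"jaw":1},{"rot":[0,0,0],"travel":[0,0,0.06],"jaw":1},{"rot":[0,0,0],"travel":[0,0,0.06],"jaw":1}]'
python3 -m jog '[{"rot":[0,0,0],"travel":[0,0,0.06],"jaw":1},{"rot":[0,0,0],"travel":[0,0,0.06],"jaw":1},{"rot":[0,0,0],"travel":[0,0,0.06],"jaw":1},{"rot":[0,0,0],"travel":[0,0,0.06],"jaw":1},{"rot":[0,0,0],"travel":[0,0,0.06],"jaw":1},{"rot":[0,0,0],"travel":[0,0,0],"jaw":1}]'
python3 -c "
from h import *
snap('scene','s17.png')"

```

```text
time: 35.5
position: [0.5521, 0.2624, 0.2776]
tool_rot: [1.211, 1.208, -1.207]
ft_force: [-0.4, 3.0, 2.7]
grip_width: 0.01
time: 36.1
position: [0.5522, 0.1699, 0.2773]
tool_rot: [1.213, 1.205, -1.212]
ft_force: [0.9, -0.4, -0.7]
grip_width: 0.003
```

View pics/s17.png

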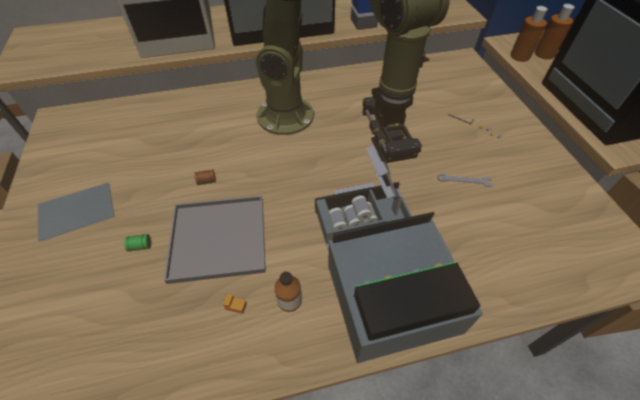

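```bash

python3 -m jog '[{"rot":[0,0,0],"travel":[0,0,0.05],"jaw":1},{"rot":[0,0,0],"travel":[0,0,0.05],"jaw":1},{"rot":[0,0,0],"travel":[0,0,0.03],"jaw":1},{"rot":[0,0,0],"travel":[0,0,0],"jaw":1}]'
python3 -c "
from h import *
snap('wrist','w18.png')
im,k=snap('side','s18.png')
cv2.imwrite('pics/s18c.png',cv2.resize(im[75:235,265:445],None,fx=4,fy=4,interpolation=cv2.INTER_CUBIC)[:600])"

```

```text
time: 36.55
position: [0.5521, 0.1329, 0.2773]
tool_rot: [1.212, 1.207, -1.21]
ft_force: [-1.7, 0.7, 0.1]
grip_width: 0.005
```

View pics/w18.png

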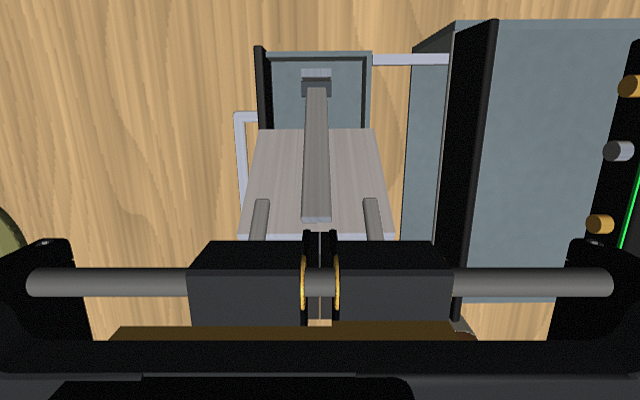

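View pics/s18c.png

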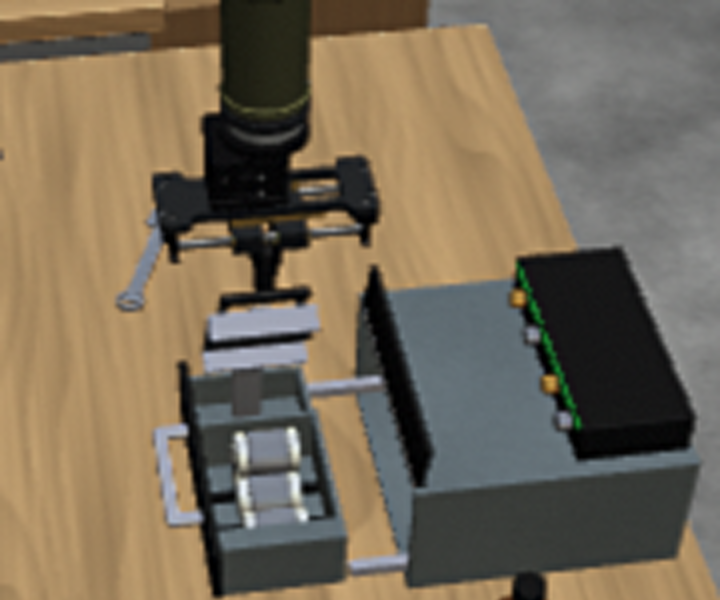

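```bash
python3 -c "
from h import *
D=cam('side'); o,d=ray(D,264/4+265,297/4+75)
# closest pt of the ray to handle circle (hinge .226,.104, r .212)
for t in np.linspace(1,2.2,1201):
    p=o+d*t
    r=np.hypot(p[1]-.226,p[2]-.104)
    if abs(r-.212)<.0012: print(p,np.degrees(np.arctan2(p[2]-.104,.226-p[1])))
"
```

```text
[0.5516 0.1123 0.2838] 57.687470539258726
[0.5517 0.113  0.2831] 57.76387198991458
[0.5518 0.1138 0.2825] 57.84096374992151
[0.5973 0.4182 0.0162] -155.44315812339798
[0.5974 0.419  0.0155] -155.36643030720086
```

```bash

python3 -m jog '[{"rot":[0,0,0],"travel":[-0.08,0,0],"jaw":1},{"rot":[0,0,0],"travel":[-0.05,0,0],"jaw":1},{"rot":[0,0,0],"travel":[0,0,0.08],"jaw":1},{"rot":[0,0,0],"travel":[0,0,0.015],"jaw":1},{"rot":[0,0,0],"travel":[0.05,0,0.02],"jaw":1},{"rot":[0,0,0],"travel":[0.05,0,0.03],"jaw":1},{"rot":[0,0,0],"travel":[0.05,0,0.04],"jaw":1},{"rot":[0,0,0],"travel":[0,0,0],"jaw":1}]'
python3 -c "
from h import *
plan([.5515,.076,.260],0)
im,k=snap('side','s19.png')
cv2.imwrite('pics/s19c.png',cv2.resize(im[75:235,265:445],None,fx=4,fy=4,interpolation=cv2.INTER_CUBIC)[:600])"

```

```text
time: 37.45
position: [0.5503, 0.0774, 0.2678]
tool_rot: [1.209, 1.209, -1.214]
ft_force: [0.5, -0.2, 0.1]
grip_width: 0.005
t 37.45 p [0.5503 0.0774 0.2678] F [ 0.4664 -0.2405  0.1439] grip mm 0.4 q [-0.992   0.1266  0.8863  1.644  -0.098   1.4213 -0.0975]
tool cols x,y,z:
 [[-0.0031  1.     -0.0028]
 [-0.0014 -0.0028 -1.    ]
 [-1.     -0.0031  0.0014]]
travel units (tool axes now): [0.0261 0.0043 0.0047]
rot units: [-0.032   0.0162  0.0358]
```

View pics/s19c.png

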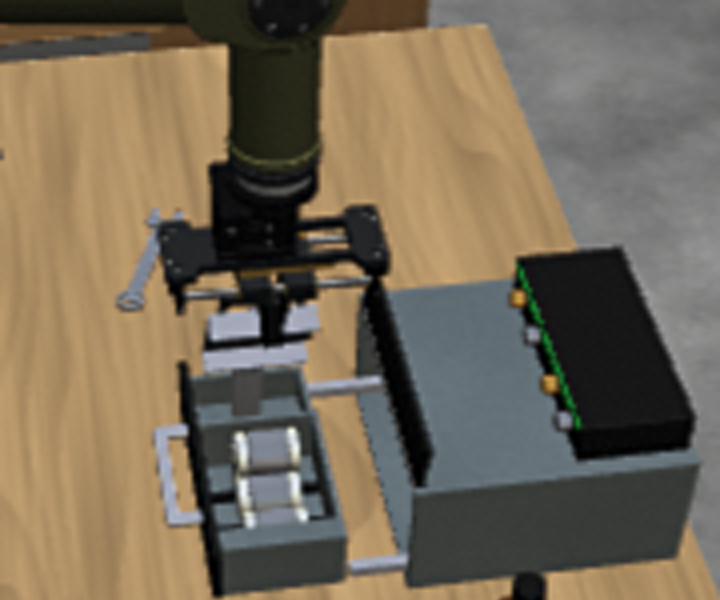

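```bash

python3 -m jog '[{"rot":[0,0,0],"travel":[-0.1,0,0],"jaw":1},{"rot":[0,0,0],"travel":[-0.07,0,0],"jaw":1},{"rot":[0,0,0],"travel":[0,0.004,-0.09],"jaw":1},{"rot":[0,0,0],"travel":[0,0,-0.045],"jaw":1},{"rot":[0,0,0],"travel":[0.04,0,0],"jaw":1},{"rot":[0,0,0],"travel":[0.03,0,0],"jaw":1},{"rot":[0,0,0],"travel":[0,0,0],"jaw":1}]'

```

```text
time: 38.2
position: [0.5519, 0.119, 0.2987]
tool_rot: [1.208, 1.209, -1.212]
ft_force: [-0.6, -0.1, -0.8]
grip_width: 0.005
```

```bash

python3 -m jog '[{"rot":[0,0,0],"travel":[0.035,0,0.01],"jaw":1},{"rot":[0,0,0],"travel":[0.035,0,0.043],"jaw":1},{"rot":[0,0,0],"travel":[0.032,0,0.037],"jaw":1},{"rot":[0,0,0],"travel":[0.04,0,0.047],"jaw":1},{"rot":[0,0,0],"travel":[0,0,0],"jaw":1}]'
python3 -c "
from h import *
im,k=snap('side','s20.png')
cv2.imwrite('pics/s20c.png',cv2.resize(im[75:235,265:445],None,fx=4,fy=4,interpolation=cv2.INTER_CUBIC)[:600])"

```

```text
time: 38.7
position: [0.5529, 0.0748, 0.2575]
tool_rot: [1.214, 1.205, -1.213]
ft_force: [-0.5, -0.2, -0.2]
grip_width: 0.008
```

View pics/s20c.png

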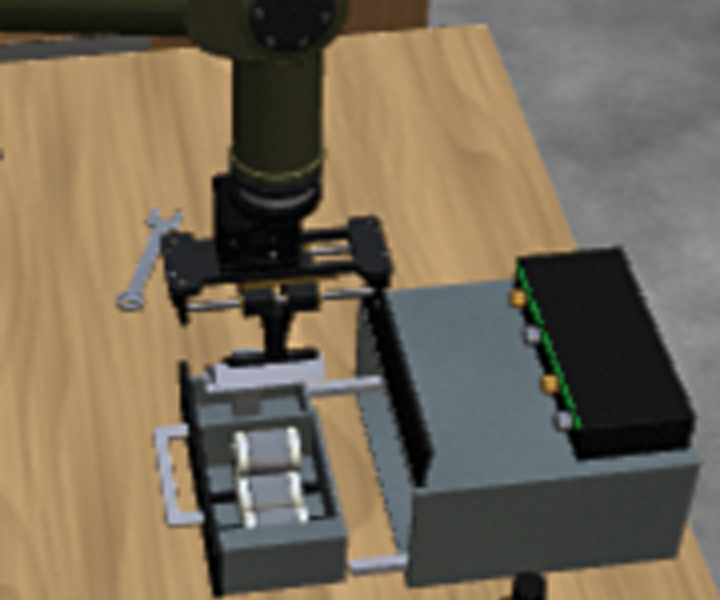

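```bash
cat >> h.py <<'E'
def clampang(u,v):
    D=cam('side'); o,d=ray(D,u,v)
    ts=np.linspace(1,1.75,751); P=o+d*ts[:,None]; r=np.hypot(P[:,1]-.226,P[:,2]-.104)
    s=np.where(np.diff(np.sign(r-.212)))[0]
    for i in s: print("bar",P[i],"deg",np.degrees(np.arctan2(P[i,2]-.104,.226-P[i,1])))
E
python3 -c "
from h import *
clampang(264/4+265,358/4+75)"
```

```text
bar [0.5457 0.0707 0.2488] deg 42.99019330105455
```

```bash

python3 -m jog '[{"rot":[0,0,0],"travel":[0.067,0,0.047],"jaw":1},{"rot":[0,0,0],"travel":[0.05,0,0.037],"jaw":1},{"rot":[0,0,0],"travel":[0.053,0,0.03],"jaw":1},{"rot":[0,0,0],"travel":[0.055,0,0.027],"jaw":1}]'
python3 -m jog '[{"rot":[0,0,0],"travel":[0.058,0,0.022],"jaw":1},{"rot":[0,0,0],"travel":[0.058,0,0.017],"jaw":1},{"rot":[0,0,0],"travel":[0.062,0,0.01],"jaw":1},{"rot":[0,0,0],"travel":[0,0,0],"jaw":1}]'
python3 -c "
from h import *
plan([.5515,.015,.11],0)
im,k=snap('side','s21.png')
cv2.imwrite('pics/s21c.png',cv2.resize(im[75:235,265:445],None,fx=4,fy=4,interpolation=cv2.INTER_CUBIC)[:600])"

```

```text
time: 39.15
position: [0.5537, 0.0368, 0.1903]
tool_rot: [1.211, 1.208, -1.207]
ft_force: [0.4, -0.1, 0.3]
grip_width: 0.0
time: 39.55
position: [0.5513, 0.0223, 0.1348]
tool_rot: [1.208, 1.211, -1.212]
ft_force: [0.1, -0.6, -0.8]
grip_width: 0.006
t 39.55 p [0.5513 0.0223 0.1348] F [ 0.1211 -0.6155 -0.8105] grip mm 0.6 q [-0.8755  0.2394  0.8979  1.833  -0.2029  1.1685  0.0887]
tool cols x,y,z:
 [[-0.0033  1.     -0.0005]
 [ 0.     -0.0005 -1.    ]
 [-1.     -0.0033 -0.    ]]
travel units (tool axes now): [0.0826 0.0011 0.0245]
rot units: [-0.006  -0.0003  0.0383]
```

View pics/s21c.png

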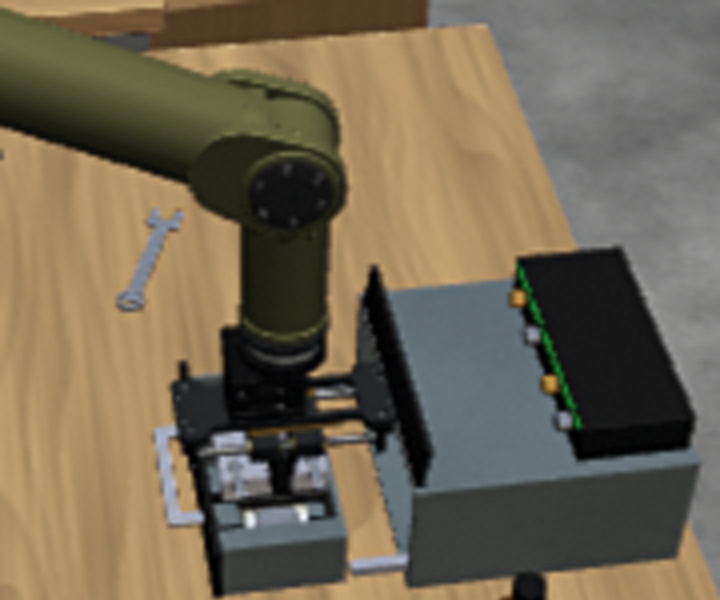

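```bash

python3 -m jog '[{"rot":[0,0,0],"travel":[0.045,0,0.015],"jaw":1},{"rot":[0,0,0],"travel":[0.045,0,0.01],"jaw":1},{"rot":[0,0,0],"travel":[0,0,0],"jaw":1}]'
python3 -m jog '[{"rot":[0,0,0],"travel":[0.015,0,0],"jaw":1},{"rot":[0,0,0],"travel":[0,0,0],"jaw":1}]'

```

```text
time: 39.9
position: [0.5546, 0.0155, 0.1108]
tool_rot: [1.213, 1.208, -1.205]
ft_force: [1.3, 0.6, 2.0]
grip_width: 0.004
time: 40.1
position: [0.558, 0.0155, 0.1101]
tool_rot: [1.217, 1.204, -1.2]
ft_force: [-0.6, 1.3, 20.8]
grip_width: 0.002
```

```bash

python3 -m jog '[{"rot":[0,0,0],"travel":[-0.05,0,0],"jaw":1},{"rot":[0,0,0],"travel":[-0.12,0,0],"jaw":1},{"rot":[0,0,0],"travel":[-0.15,0,0],"jaw":1},{"rot":[0,0,0],"travel":[-0.15,0,0],"jaw":1},{"rot":[0,0,0],"travel":[-0.15,0,0],"jaw":1},{"rot":[0,0,0],"travel":[-0.1,0,0],"jaw":1}]'
python3 -c "
from h import *
plan([.40,.10,.33],0)
snap('wrist','w22.png')
im,k=snap('side','s22.png')
cv2.imwrite('pics/s22c.png',cv2.resize(im[75:235,265:445],None,fx=4,fy=4,interpolation=cv2.INTER_CUBIC)[:600])"

```

```text
time: 40.7
position: [0.5536, 0.0144, 0.3249]
tool_rot: [1.213, 1.207, -1.205]
ft_force: [1.3, -0.0, -0.9]
grip_width: 0.007
t 40.7 p [0.5536 0.0144 0.3249] F [ 1.3307 -0.0019 -0.8763] grip mm 0.6 q [-0.9317  0.0963  0.935   1.5572 -0.0796  1.5227  0.0044]
tool cols x,y,z:
 [[ 0.0045  1.     -0.0001]
 [ 0.0021 -0.0001 -1.    ]
 [-1.      0.0045 -0.0021]]
travel units (tool axes now): [-0.0187 -0.512  -0.2855]
rot units: [-0.0016 -0.0236 -0.0517]
```

View pics/s22c.png

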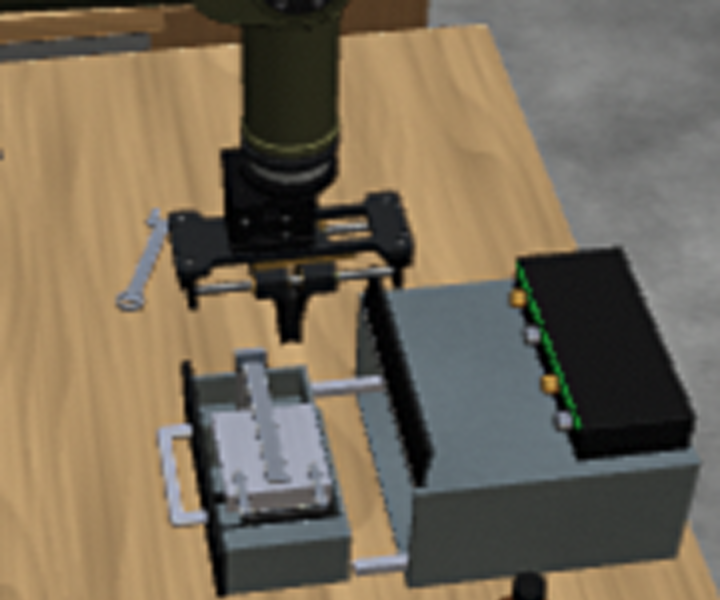

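View pics/w22.png

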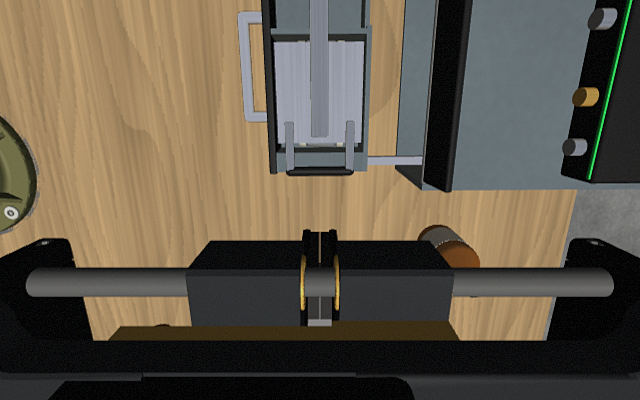

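```bash
python3 -c "
from h import *
W=cam('wrist',ctrl.get_state())
print('cover bar',onz(W,320,171,.104), tri(ray(W,320,171),ray(cam('side'),333,204.5)),'drawer handle',onz(W,243,12,.045),onz(W,250,116,.045))
"
python3 -m jog '[{"rot":[-1,0,0],"travel":[0,0,0],"jaw":1},{"rot":[-1,0,0],"travel":[0,0,0],"jaw":1},{"rot":[-1,0,0],"travel":[0,0,0],"jaw":1},{"rot":[-1,0,0],"travel":[0,0,0],"jaw":1},{"rot":[-1,0,0],"travel":[0,0,0],"jaw":1},{"rot":[-1,0,0],"travel":[0,0,0],"jaw":1},{"rot":[-1,0,0],"travel":[0,0,0],"jaw":1},{"rot":[-1,0,0],"travel":[0,0,0],"jaw":1}]'
python3 -m jog '[{"rot":[-1,0,0],"travel":[0,0,0],"jaw":1},{"rot":[-1,0,0],"travel":[0,0,0],"jaw":1},{"rot":[-1,0,0],"travel":[0,0,0],"jaw":1},{"rot":[-1,0,0],"travel":[0,0,0],"jaw":1},{"rot":[-1,0,0],"travel":[0,0,0],"jaw":1},{"rot":[-1,0,0],"travel":[0,0,0],"jaw":1},{"rot":[-1,0,0],"travel":[0,0,0],"jaw":1},{"rot":[-1,0,0],"travel":[0,0,0],"jaw":1}]'
python3 -m jog '[{"rot":[-1,0,0],"travel":[0,0,0],"jaw":1},{"rot":[-1,0,0],"travel":[0,0,0],"jaw":1},{"rot":[0,0,0],"travel":[0,0,0],"jaw":1}]'
python3 -c "
from h import *
plan([.425,.14,.20],90)"

```

```text
cover bar [0.5578 0.0129 0.104 ] (array([0.5517, 0.0129, 0.0997]), np.float64(0.012328238376966654)) drawer handle [0.4619 0.2034 0.045 ] [0.4631 0.0774 0.045 ]
time: 41.6
position: [0.5525, 0.0147, 0.3204]
tool_rot: [0.679, 1.463, -0.679]
ft_force: [0.3, -0.5, 0.4]
grip_width: 0.006
time: 42.4
position: [0.5525, 0.0146, 0.3204]
tool_rot: [0.134, 1.567, -0.134]
ft_force: [0.2, 0.9, 0.6]
grip_width: 0.005
time: 42.7
position: [0.5525, 0.0147, 0.3206]
tool_rot: [0.0, 1.571, 0.001]
ft_force: [0.3, 0.2, -0.3]
grip_width: 0.004
t 42.7 p [0.5525 0.0147 0.3206] F [ 0.2733  0.1658 -0.3267] grip mm 0.3 q [-0.8372  0.0913  0.8276  1.5613 -0.0677  1.5189  1.5629]
tool cols x,y,z:
 [[-0.0004 -0.0002  1.    ]
 [ 0.0005  1.      0.0002]
 [-1.      0.0005 -0.0004]]
travel units (tool axes now): [ 0.4023  0.4177 -0.4248]
rot units: [ 0.0026 -0.0041 -0.0052]
```

```bash

python3 -m jog '[{"rot":[0,0,0],"travel":[0,0.084,-0.087],"jaw":1},{"rot":[0,0,0],"travel":[0,0.084,-0.087],"jaw":1},{"rot":[0,0,0],"travel":[0,0.084,-0.087],"jaw":1},{"rot":[0,0,0],"travel":[0,0.084,-0.087],"jaw":1},{"rot":[0,0,0],"travel":[0.1,0.084,-0.087],"jaw":1},{"rot":[0,0,0],"travel":[0.12,0,0],"jaw":1},{"rot":[0,0,0],"travel":[0.12,0,0],"jaw":1},{"rot":[0,0,0],"travel":[0.1,0,0],"jaw":1}]'
python3 -m jog '[{"rot":[0,0,0],"travel":[0,0,0],"jaw":1},{"rot":[0,0,0],"travel":[0,0,0],"jaw":1}]'
python3 -c "
from h import *
plan([.425,.14,.037],90)
snap('wrist','w23.png')"

```

```text
time: 43.5
position: [0.4216, 0.1407, 0.1874]
tool_rot: [0.001, 1.571, -0.001]
ft_force: [0.6, 0.7, 0.8]
grip_width: 0.005
time: 43.7
position: [0.4227, 0.1407, 0.19]
tool_rot: [0.001, 1.57, -0.001]
ft_force: [-0.2, 0.3, -0.4]
grip_width: 0.007
t 43.7 p [0.4227 0.1407 0.19  ] F [-0.2056  0.3117 -0.4235] grip mm 0.6 q [-1.0314 -0.1457  0.6036  1.9945  0.0867  1.2674  1.111 ]
tool cols x,y,z:
 [[ 0.001   0.0012  1.    ]
 [ 0.0002  1.     -0.0012]
 [-1.      0.0002  0.001 ]]
travel units (tool axes now): [ 0.5099 -0.0024  0.0072]
rot units: [-0.0137  0.0116 -0.0022]
```

View pics/w23.png

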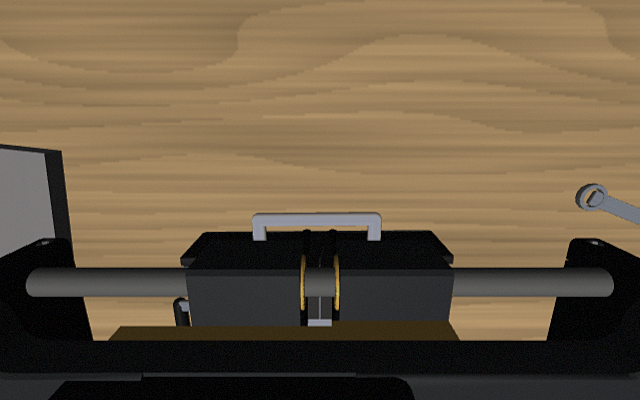

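```bash
python3 -c "
from h import *
W=cam('wrist',ctrl.get_state())
print(onz(W,316,218,.045))"
python3 -m jog '[{"rot":[0,0,0],"travel":[0.13,0,0],"jaw":1},{"rot":[0,0,0],"travel":[0.13,0,0],"jaw":1},{"rot":[0,0,0],"travel":[0.13,0,0],"jaw":1},{"rot":[0,0,0],"travel":[0.1,0,0],"jaw":1},{"rot":[0,0,0],"travel":[0.02,0,0],"jaw":1},{"rot":[0,0,0],"travel":[0,0,0],"jaw":1}]'

```

```text
[0.4597 0.1373 0.045 ]
time: 44.35
position: [0.424, 0.1413, 0.0377]
tool_rot: [0.001, 1.568, 0.0]
ft_force: [-0.1, 0.2, -0.2]
grip_width: 0.008
```

```bash

python3 -m jog '[{"rot":[0,0,0],"travel":[0,0,0.04],"jaw":1},{"rot":[0,0,0],"travel":[0,0,0.04],"jaw":1},{"rot":[0,0,0],"travel":[0,0,0.05],"jaw":1},{"rot":[0,0,0],"travel":[0,0,0.05],"jaw":1}]'
python3 -m jog '[{"rot":[0,0,0],"travel":[0,0,0.05],"jaw":1},{"rot":[0,0,0],"travel":[0,0,0.05],"jaw":1},{"rot":[0,0,0],"travel":[0,0,0.05],"jaw":1},{"rot":[0,0,0],"travel":[0,0,0.05],"jaw":1}]'
python3 -m jog '[{"rot":[0,-0.5,0],"travel":[0,0,0.04],"jaw":1},{"rot":[0,-0.5,0],"travel":[0,0,0.04],"jaw":1},{"rot":[0,-0.5,0],"travel":[0,0,0.04],"jaw":1},{"rot":[0,0,0],"travel":[0,0,0],"jaw":1}]'
python3 -c "
from h import *
plan([.610,.14,.037])
snap('scene','s24.png')"

```

```text
time: 44.75
position: [0.4784, 0.1425, 0.0386]
tool_rot: [0.002, 1.569, 0.004]
ft_force: [-3.4, 0.6, 2.7]
grip_width: 0.004
time: 45.15
position: [0.5384, 0.1428, 0.0386]
tool_rot: [0.002, 1.569, 0.004]
ft_force: [-4.2, 1.6, 3.0]
grip_width: 0.006
time: 45.55
position: [0.5747, 0.1418, 0.0401]
tool_rot: [0.001, 1.435, 0.002]
ft_force: [1.1, 0.1, -0.2]
grip_width: 0.006
t 45.55 p [0.5747 0.1418 0.0401] F [ 1.1495  0.1267 -0.2031] grip mm 0.5 q [-0.8987  0.3151  0.6738  1.9376 -0.2191  0.8333  1.4474]
tool cols x,y,z:
 [[ 0.1349 -0.001   0.9909]
 [ 0.0021  1.      0.0008]
 [-0.9909  0.0019  0.1349]]
travel units (tool axes now): [ 0.026  -0.0061  0.1151]
```

View pics/s24.png

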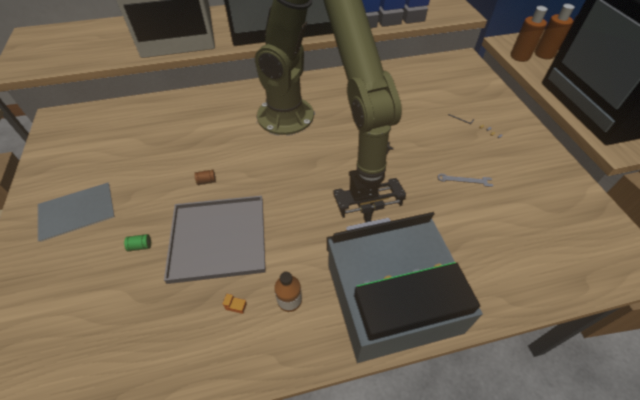

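```bash

python3 -m jog '[{"rot":[0,0,0],"travel":[0.01,0,0.04],"jaw":1},{"rot":[0,0,0],"travel":[0.007,0,0.04],"jaw":1},{"rot":[0,0,0],"travel":[0.005,0,0.03],"jaw":1},{"rot":[0,0,0],"travel":[0,0,0],"jaw":1}]'
python3 -c "
from h import *
plan([.627,.14,.037])
im,k=snap('scene','s25.png')
im2,k=snap('side','s25d.png')
cv2.imwrite('pics/s25c.png',cv2.hconcat([cv2.resize(im[170:270,310:450],(560,400),interpolation=cv2.INTER_CUBIC),cv2.resize(im2[110:230,290:350],(200,400),interpolation=cv2.INTER_CUBIC)]))"

```

```text
time: 46.0
position: [0.6093, 0.1408, 0.0373]
tool_rot: [0.001, 1.435, 0.0]
ft_force: [0.8, -0.6, -0.8]
grip_width: 0.007
t 46.0 p [0.6093 0.1408 0.0373] F [ 0.8394 -0.6269 -0.8465] grip mm 0.6 q [-0.844   0.3888  0.6563  1.8578 -0.2692  0.8528  1.496 ]
tool cols x,y,z:
 [[ 0.1355  0.0003  0.9908]
 [ 0.0005  1.     -0.0004]
 [-0.9908  0.0005  0.1355]]
travel units (tool axes now): [ 0.0091 -0.0028  0.0583]
```

View pics/s25c.png

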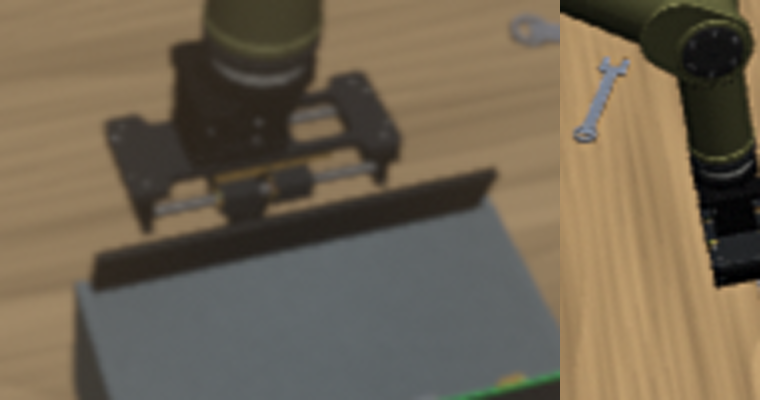

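```bash

python3 -m jog '[{"rot":[0,0,0],"travel":[0.003,0,0.03],"jaw":1},{"rot":[0,0,0],"travel":[0.003,0,0.02],"jaw":1},{"rot":[0,0,0],"travel":[0,0,0],"jaw":1}]'
python3 -m jog '[{"rot":[0,0,0],"travel":[0.002,0,0.012],"jaw":1},{"rot":[0,0,0],"travel":[0,0,0],"jaw":1}]'
python3 -m jog '[{"rot":[0,0,0],"travel":[0.002,0,0.012],"jaw":1},{"rot":[0,0,0],"travel":[0,0,0],"jaw":1}]'

```

```text
time: 46.4
position: [0.623, 0.1409, 0.037]
tool_rot: [0.001, 1.436, 0.0]
ft_force: [0.6, 0.5, -0.2]
grip_width: 0.008
time: 46.6
position: [0.6257, 0.141, 0.0366]
tool_rot: [0.001, 1.438, 0.001]
ft_force: [-0.9, -0.4, -0.8]
grip_width: 0.006
time: 46.8
position: [0.627, 0.1411, 0.0359]
tool_rot: [0.0, 1.443, 0.001]
ft_force: [-8.3, -0.2, 4.6]
grip_width: 0.004
```

```bash

python3 -m jog '[{"rot":[0,0,0],"travel":[0.001,0,0.012],"jaw":1},{"rot":[0,0,0],"travel":[0,0,0],"jaw":1},{"rot":[0,0,0],"travel":[0,0,0],"jaw":1}]'

```

```text
time: 47.1
position: [0.6272, 0.1412, 0.0352]
tool_rot: [0.0, 1.45, 0.001]
ft_force: [-15.3, -0.2, 10.1]
grip_width: 0.006
```

```bash

python3 -m jog '[{"rot":[0,0,0],"travel":[0,0,-0.06],"jaw":1},{"rot":[0,0.5,0],"travel":[0,0,-0.12],"jaw":1},{"rot":[0,0.5,0],"travel":[0,0,-0.12],"jaw":1},{"rot":[0,0.5,0],"travel":[-0.05,0,-0.1],"jaw":1},{"rot":[0,0,0],"travel":[-0.1,0,-0.1],"jaw":1},{"rot":[0,0,0],"travel":[-0.15,0,0],"jaw":1},{"rot":[0,0,0],"travel":[-0.15,0,0],"jaw":1},{"rot":[0,0,0],"travel":[-0.15,0,0],"jaw":1}]'
python3 -c "
from h import *
plan([.55,.14,.30],90)
im,k=snap('wrist','w26.png')
im2,k=snap('side','s26d.png')
cv2.imwrite('pics/s26c.png',cv2.resize(im2[75:235,265:445],None,fx=4,fy=4,interpolation=cv2.INTER_CUBIC)[:600])"

```

```text
time: 47.9
position: [0.4828, 0.1409, 0.2072]
tool_rot: [0.002, 1.567, 0.002]
ft_force: [0.6, 0.7, -0.1]
grip_width: 0.004
t 47.9 p [0.4828 0.1409 0.2072] F [ 0.6276  0.669  -0.0839] grip mm 0.4 q [-1.0298 -0.0073  0.698   1.8555  0.0037  1.287   1.2379]
tool cols x,y,z:
 [[ 0.004   0.0001  1.    ]
 [ 0.0026  1.     -0.0001]
 [-1.      0.0026  0.004 ]]
travel units (tool axes now): [-0.3085 -0.0023  0.2253]
rot units: [-0.0012  0.0464 -0.0302]
```

View pics/w26.png

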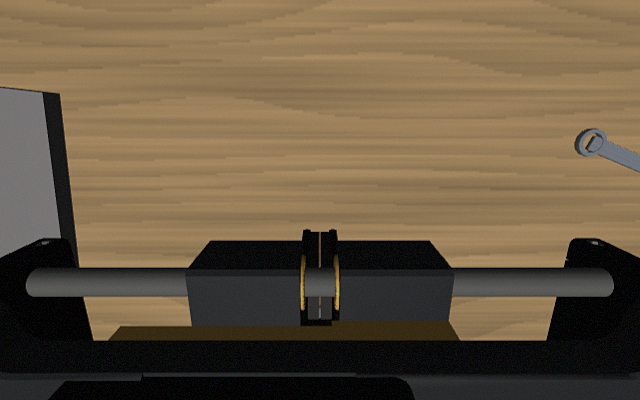

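View pics/s26c.png

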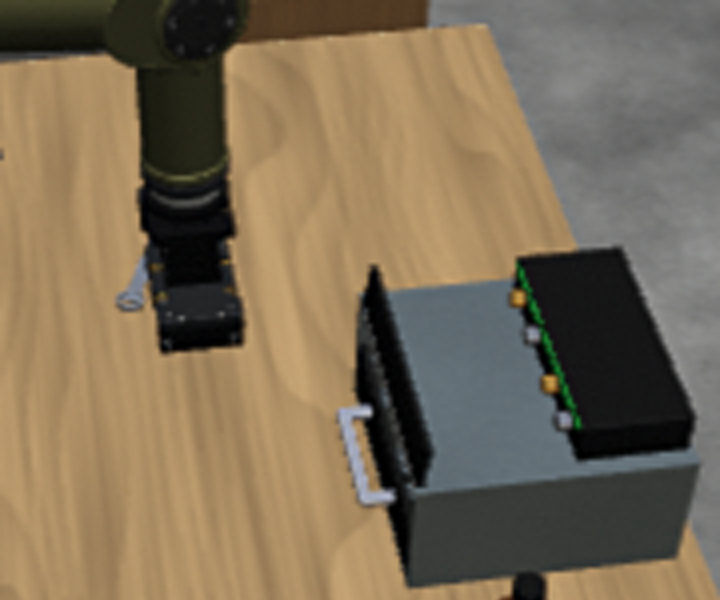

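The drawer is shut: the handle stands close to the face at (365,455) and the rails are hidden. Next is the flap, coming from behind it.

```bash

python3 -m jog '[{"rot":[0,0.04,-0.03],"travel":[-0.15,0,0],"jaw":1},{"rot":[0,0,0],"travel":[-0.15,0,0],"jaw":1},{"rot":[0,0,0],"travel":[-0.03,0,0.13],"jaw":1},{"rot":[0,0,0],"travel":[0,0,0.15],"jaw":1},{"rot":[0,0,0],"travel":[0,0,0.15],"jaw":1},{"rot":[0,0,0],"travel":[0,0,0.15],"jaw":1},{"rot":[0,0,0],"travel":[0,0,0.15],"jaw":1},{"rot":[0,0,0],"travel":[0,0,0.12],"jaw":1}]'
python3 -m jog '[{"rot":[0,0,0],"travel":[0,0,0],"jaw":1},{"rot":[0,0,0],"travel":[0,0,0],"jaw":1}]'
python3 -c "
from h import *
plan([.735,.14,.155],90)
im,k=snap('wrist','w27.png')"

```

```text
time: 48.8
position: [0.74, 0.1412, 0.3013]
tool_rot: [-0.003, 1.572, -0.001]
ft_force: [0.5, 0.4, 0.1]
grip_width: 0.008
time: 49.0
position: [0.7379, 0.1401, 0.3012]
tool_rot: [-0.002, 1.574, -0.004]
ft_force: [-0.7, -0.1, -0.1]
grip_width: 0.001
t 49.0 p [0.7379 0.1401 0.3012] F [-0.7025 -0.1166 -0.1071] grip mm 0.1 q [-0.6349  0.6184  0.7593  1.0199 -0.4078  1.6426  1.5636]
tool cols x,y,z:
 [[-0.0035  0.0011  1.    ]
 [-0.0037  1.     -0.0011]
 [-1.     -0.0037 -0.0035]]
travel units (tool axes now): [ 0.4875  0.0014 -0.0081]
rot units: [-0.0121 -0.0402  0.0426]
```

View pics/w27.png

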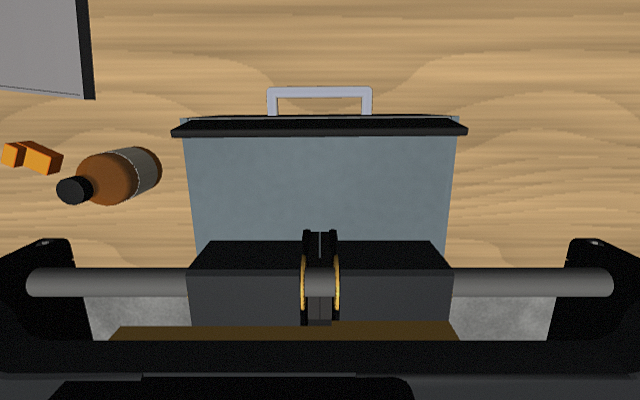

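```bash
python3 -c "
from h import *
W=cam('wrist',ctrl.get_state())
print('flap',onz(W,319,122,.179),onz(W,319,134,.179),'handle',onz(W,319,92,.045),'draw front top',onz(W,319,116,.074))"
python3 -m jog '[{"rot":[0,0,0],"travel":[0.13,0,0],"jaw":1},{"rot":[0,0,0],"travel":[0.13,0,0],"jaw":1},{"rot":[0,0,0],"travel":[0.13,0,0],"jaw":1},{"rot":[0,0,0],"travel":[0.08,0,0],"jaw":1},{"rot":[0,0,0],"travel":[0,0,0],"jaw":1},{"rot":[0,0,0],"travel":[0,0,0],"jaw":1}]'

```

```text
flap [0.6745 0.1394 0.179 ] [0.685  0.1394 0.179 ] handle [0.6437 0.1389 0.045 ] draw front top [0.6723 0.139  0.074 ]
time: 49.65
position: [0.7368, 0.1415, 0.1645]
tool_rot: [-0.001, 1.571, 0.001]
ft_force: [-0.3, -0.2, 0.3]
grip_width: 0.002
```

```bash

python3 -m jog '[{"rot":[0,0,0],"travel":[0.02,0,-0.06],"jaw":1},{"rot":[0,0,0],"travel":[0,0,-0.06],"jaw":1},{"rot":[0,0,0],"travel":[0,0,-0.04],"jaw":1},{"rot":[0,0,0],"travel":[0,0,-0.04],"jaw":1},{"rot":[0,0,0],"travel":[0,0,-0.04],"jaw":1},{"rot":[0,0,0],"travel":[0,0,0],"jaw":1}]'
python3 -c "
from h import *
plan([.735,.14,.155],90)
im2,k=snap('side','s28d.png')
cv2.imwrite('pics/s28c.png',cv2.resize(im2[75:235,265:445],None,fx=4,fy=4,interpolation=cv2.INTER_CUBIC)[:600])"

```

```text
time: 50.25
position: [0.6655, 0.1412, 0.1602]
tool_rot: [0.001, 1.568, 0.001]
ft_force: [0.3, 0.3, 0.3]
grip_width: 0.005
t 50.25 p [0.6655 0.1412 0.1602] F [0.2717 0.322  0.2627] grip mm 0.5 q [-0.7995  0.5031  0.7685  1.4749 -0.3558  1.3043  1.5714]
tool cols x,y,z:
 [[ 0.0023 -0.0006  1.    ]
 [ 0.0013  1.      0.0006]
 [-1.      0.0013  0.0023]]
travel units (tool axes now): [ 0.0179 -0.004   0.2317]
rot units: [ 0.0065  0.0264 -0.0144]
```

View pics/s28c.png

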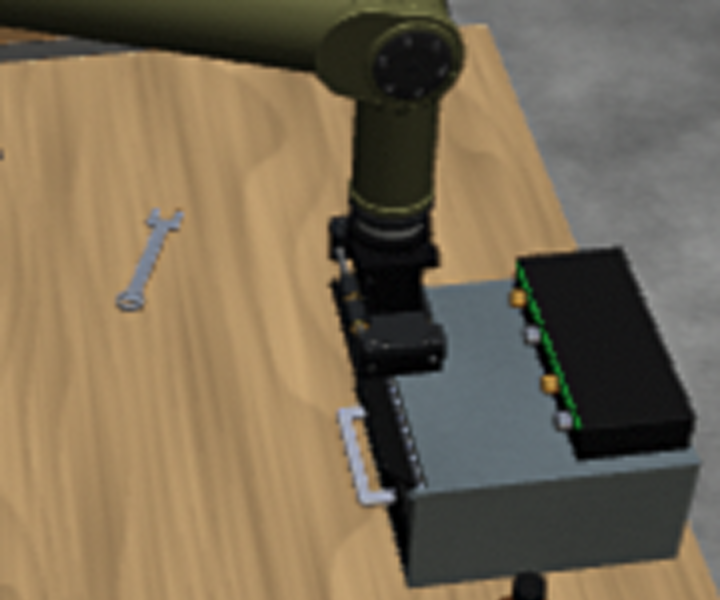

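```bash

python3 -m jog '[{"rot":[0,0,0],"travel":[-0.12,0,0],"jaw":1},{"rot":[0,0,0],"travel":[-0.12,0,0],"jaw":1},{"rot":[0,0,0],"travel":[-0.1,0,0],"jaw":1},{"rot":[0,0,0],"travel":[0,0,-0.13],"jaw":1},{"rot":[0,0,0],"travel":[0,0,-0.14],"jaw":1},{"rot":[0,0,0],"travel":[0,0,-0.14],"jaw":1},{"rot":[0,0,0],"travel":[0,0,-0.14],"jaw":1},{"rot":[0,0,0],"travel":[0,0,0],"jaw":1}]'
python3 -c "
from h import *
plan([.60,.14,.10],90)
im2,k=snap('side','s29d.png')
cv2.imwrite('pics/s29c.png',cv2.resize(im2[125:235,335:445],None,fx=5,fy=5,interpolation=cv2.INTER_CUBIC)[:600])"

```

```text
time: 51.1
position: [0.4967, 0.1412, 0.2603]
tool_rot: [0.002, 1.574, 0.006]
ft_force: [0.5, 0.8, 0.1]
grip_width: 0.007
t 51.1 p [0.4967 0.1412 0.2603] F [0.5211 0.8065 0.1051] grip mm 0.6 q [-1.128  -0.0005  0.8133  1.7441 -0.0059  1.3995  1.2596]
tool cols x,y,z:
 [[-0.0034 -0.0025  1.    ]
 [ 0.0054  1.      0.0025]
 [-1.      0.0054 -0.0034]]
travel units (tool axes now): [ 0.5332 -0.0076  0.3461]
rot units: [ 0.029  -0.0392 -0.0619]
```

View pics/s29c.png

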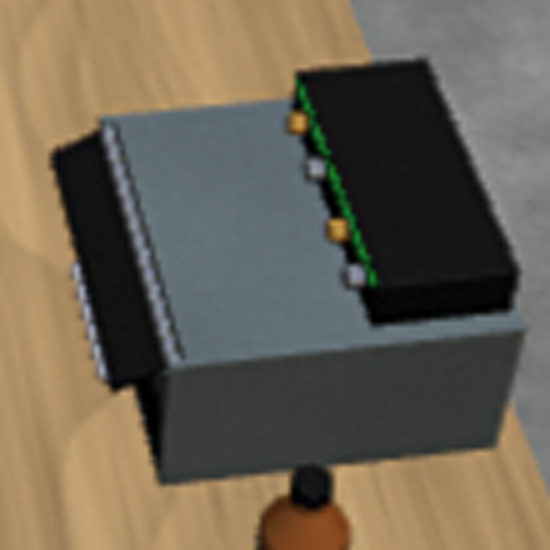

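```bash

python3 -m jog '[{"rot":[0,0,0],"travel":[0.14,0,0],"jaw":1},{"rot":[0,0,0],"travel":[0.14,0,0],"jaw":1},{"rot":[0,0,0],"travel":[0.14,0,0],"jaw":1},{"rot":[0,-0.04,-0.06],"travel":[0.14,0,0.05],"jaw":1},{"rot":[0,0,0],"travel":[0,0,0.12],"jaw":1},{"rot":[0,0,0],"travel":[0,0,0.12],"jaw":1},{"rot":[0,0,0],"travel":[0,0,0.06],"jaw":1},{"rot":[0,0,0],"travel":[0,0,0],"jaw":1}]'

```

```text
time: 51.95
position: [0.6095, 0.1391, 0.091]
tool_rot: [-0.007, 1.565, -0.009]
ft_force: [-1.0, 1.6, -0.9]
grip_width: 0.007
```

```bash

python3 -m jog '[{"rot":[0,0,0],"travel":[0,0,0.04],"jaw":1},{"rot":[0,0,0],"travel":[0,0,0.04],"jaw":1},{"rot":[0,0,0],"travel":[0,0,0.04],"jaw":1},{"rot":[0,0,0],"travel":[0,0,0],"jaw":1}]'

```

```text
time: 52.35
position: [0.6426, 0.1401, 0.0912]
tool_rot: [-0.006, 1.567, -0.007]
ft_force: [-0.2, -0.4, -0.0]
grip_width: 0.004
```

```bash

python3 -m jog '[{"rot":[0,0,0],"travel":[0,0,0.03],"jaw":1},{"rot":[0,0,0],"travel":[0,0,0.02],"jaw":1},{"rot":[0,0,0],"travel":[0,0,0],"jaw":1}]'
python3 -m jog '[{"rot":[0,0,0],"travel":[0,0,0.015],"jaw":1},{"rot":[0,0,0],"travel":[0,0,0],"jaw":1}]'

```

```text
time: 52.65
position: [0.6567, 0.1406, 0.0912]
tool_rot: [-0.006, 1.568, -0.005]
ft_force: [-0.2, 1.0, -0.2]
grip_width: 0.004
time: 52.85
position: [0.6608, 0.1406, 0.0912]
tool_rot: [-0.006, 1.569, -0.005]
ft_force: [-0.4, 0.7, -0.0]
grip_width: 0.006
```

```bash

python3 -m jog '[{"rot":[0,0,0],"travel":[0,0,0.012],"jaw":1},{"rot":[0,0,0],"travel":[0,0,0],"jaw":1}]'
python3 -m jog '[{"rot":[0,0,0],"travel":[0,0,0.012],"jaw":1},{"rot":[0,0,0],"travel":[0,0,0],"jaw":1}]'

```

```text
time: 53.05
position: [0.6615, 0.1407, 0.091]
tool_rot: [-0.006, 1.575, -0.005]
ft_force: [-8.5, -0.2, 5.2]
grip_width: 0.002
time: 53.25
position: [0.6615, 0.1407, 0.091]
tool_rot: [-0.005, 1.584, -0.004]
ft_force: [-19.9, 0.2, 12.4]
grip_width: 0.003
```

```bash

python3 -m jog '[{"rot":[0,0,0],"travel":[0,0,-0.05],"jaw":1},{"rot":[0,0,0],"travel":[0,0,-0.12],"jaw":1},{"rot":[0,0,0],"travel":[0,0,-0.14],"jaw":1},{"rot":[0,0,0],"travel":[0,0,-0.14],"jaw":1},{"rot":[0,0,0],"travel":[-0.1,0,-0.08],"jaw":1},{"rot":[0,0,0],"travel":[-0.14,0,0],"jaw":1},{"rot":[0,0,0],"travel":[-0.14,0,0],"jaw":1},{"rot":[0,0,0],"travel":[-0.14,0,0],"jaw":1}]'
python3 -m jog '[{"rot":[0,0,0],"travel":[-0.14,0,0],"jaw":1},{"rot":[0,0,0],"travel":[0,0,0],"jaw":1},{"rot":[0,0,0],"travel":[0,0,0],"jaw":1}]'
python3 -c "
from h import *
plan()
im2,k=snap('side','s30d.png')
im1,k=snap('scene','s30s.png')
a=cv2.resize(im2[125:235,335:445],(440,440),interpolation=cv2.INTER_CUBIC)
b=cv2.resize(im1[200:310,320:400],(320,440),interpolation=cv2.INTER_CUBIC)
cv2.imwrite('pics/s30c.png',cv2.hconcat([a,b]))"

```

```text
time: 54.05
position: [0.5082, 0.1416, 0.2489]
tool_rot: [-0.004, 1.568, -0.004]
ft_force: [0.3, -0.1, 0.8]
grip_width: 0.005
time: 54.35
position: [0.509, 0.142, 0.2898]
tool_rot: [-0.004, 1.567, -0.004]
ft_force: [-0.8, -0.2, 0.2]
grip_width: 0.003
t 54.35 p [0.509  0.142  0.2898] F [-0.8155 -0.1597  0.2085] grip mm 0.2 q [-1.1735  0.0189  0.8687  1.6736 -0.0086  1.4536  1.2669]
tool cols x,y,z:
 [[ 0.0039  0.      1.    ]
 [-0.0049  1.     -0.    ]
 [-1.     -0.0049  0.0039]]
```

View pics/s30c.png

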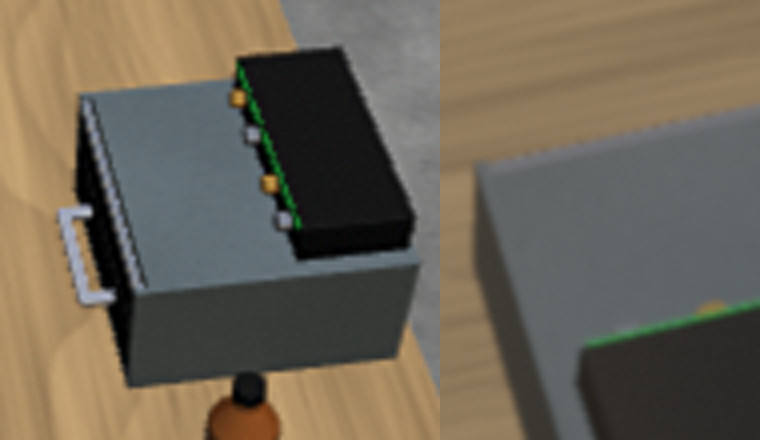

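View pics/s30s.png

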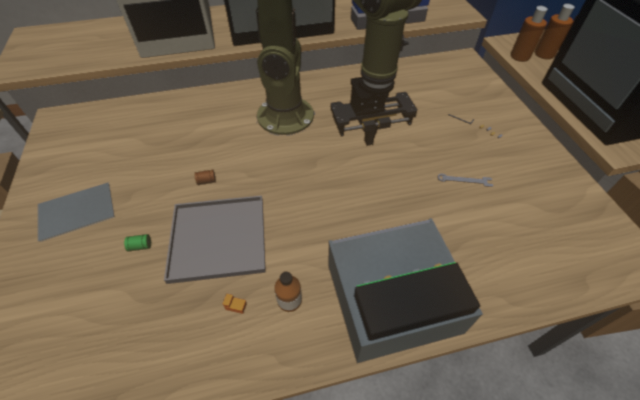

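```bash
python3 -c "
from h import *
D=cam('side')
print('handle now',onz(D,80/4+335,256/4+125,.045))
g=lambda u,v:(u/4+285,v/4+95)
print('handle at start (same view)',onz(D,*g(85,397),.045))
ctrl.close_job()"
```

```text
handle now [0.6526 0.1332 0.045 ]
handle at start (same view) [0.4567 0.1316 0.045 ]
the job is handed in; nothing more can be done
```

The job is handed in at about 54 s of the 210 s allowed, and every step came out as planned. The tray held four cartridges.

- **Cartridges:** three lie in the cradle places, and the fourth is saddled on top in the left gap. I measured it 24 mm left of the bay's middle and lined up with the row below.
- **Hold-down cover:** it took two tries to press down, because the fingertip first slid past the bar without moving it. It then stopped firm at about 21 N, with its handle where a level cover puts it (y -89 mm in the bay's frame). The picture showed it level.
- **Drawer:** it was pushed to a firm stop at about 15 N. From above, the handle and front sat flush with the module's face, to within 1 mm. The last side view put the handle about 9 mm further in. I take that as a pixel reading error, since the drawer cannot go past shut.
- **Flap:** it was tipped over from behind and hung ajar, so I pressed it from the front to a firm stop at about 20 N. The last pictures show it flush.
- **Left alone:** the wrench, bottle and clip block look unmoved. The brown and green look-alikes were not touched. The arm had backed clear before I handed in.

After the cover and drawer closed, the cartridges could no longer be seen. Their final lie inside is inferred from the last open view and the normal stops, not seen.

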